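Line up bearing caps and work the leaning spray can

ROBOT

A 7-joint arm with a two-finger parallel gripper is mounted at the origin on the work surface. World frame = base frame: x ahead of the robot, y to its left, z up, the work surface at z = 0. Lengths are in m, angles in rad, forces in N, time in s.
With the tool pointing down it reaches from about 0.4 to 0.875 m from the base axis. Payload 6.5 kg.
Tool frame: the origin (TCP) lies at the very end of the fingers, on their centre line; the grasp point (between the pads) lies 19 mm behind it; z points along the fingers, y is the line along which they close (so a half turn about z gives the same grasp; the last joint's range is limited). The gripper opens to 88 mm and grips with 3 to 60 N. Pads are 18 mm wide; open, the fingers measure 123 mm over their backs; the gripper's body (75 mm by 187 mm) begins 45 mm behind the grasp point.
Start: joints at [1.274, 0.536, -0.004, 1.538, 0.003, 1.067, -0.071], TCP at [0.149, -0.633, 0.239] pointing down, gripper open.
Joint ranges: [-2.7, 2.7], [-0.37, 2.16], [-1.27, 1.26], [0.24, 2.4], [-1.31, 4.45], [0.19, 1.91], [-2.76, 2.76]. Speed limits (rad/s): [2.39, 2.39, 3.14, 3.14, 3.14, 3.14, 3.14].

INTERFACE

Orientations are given as a unit quaternion [w, x, y, z].
In Python, from bench import r gives the robot as it stands.
- The arm moves only by the tool arm_command, never from a script. Its argument "steps" is a list of rows, each a list of 7 numbers: the turn, a rotation vector about the world's x, y, z in degrees, then the shift along the world's x, y, z in m, then the finger opening in m, from 0 to 0.0881. A call has exactly 8 rows; each row is the pose to reach, as a shift and turn from the pose commanded when the call began; what a row does not reach only later rows make up. A row lasts 1/10 s, in which the tool goes at most 50 mm and 8.59 degrees, less where a joint would pass 70% of its speed; a pose out of reach is approached as far as the arm can. A call with a gripper value outside its range is refused whole. The fingers move at their own pace and stop on an object; the grip force is fixed at half the most. Time passes only in rows, so rows that repeat a pose let the fingers close, or fill a call up. It gives the time, the measured TCP pose, the force, the opening and the grip force at its end, in the units of the state.
- r.state(): the state, without advancing time (a new reading comes with each control period).
- r.snapshot(name): name is "scene" or "top" or "wrist"; returns a dict with "img" (400x640x3 uint8, blue, green, red), "K" (3x3 intrinsics, pixels), "origin" and "orientation" of the camera in the world; the wrist camera has in their place "hand_eye" (4x4, takes a point from camera to tool coordinates, whose origin is the TCP and whose axes are the flange's). Camera axes: x right, y down, z forward; pixel columns grow to the right and rows downward; lengths in m; the calibration is good to about 2 mm. A picture is of the moment at which its call begins: read the wrist's pose just before it. There is no depth.
- r.job_done(): hands the job in; it is judged then, once.
Trained networks look in the newest picture that a camera, given by its name, has taken for a name from the list of things; names that differ only in an ending like _2 or _b are one class to them, and where a whole thing is asked for, a point or a joint stands for the part that bears it (a point fixed in the world has none). Each returns a list of dicts, best first, with "p" (0 to 1); they miss things now and then, are a little off and sometimes report something else, mostly with a low value. They report only what shows in the picture. A call takes as long as a camera call. They do not tell look-alikes from the thing itself.
- r.find_in(thing, camera): "location" ([x, y, z] in m, in the coordinates of the camera as it stood for that picture, good to about 4 mm: the middle of the surface that is visible of it).
- r.trace(thing, camera): "pixels" (400x640 bool, what is visible of it).
The state is a dict: "clock": time; "q": joint angles; "qvel": joint speeds; "effort": joint torques, N m; "position": TCP position; "ee_rot": TCP orientation; "ft_force": force on the tool from outside, world axes, zero at the start; "torque": the same for the moment, N m; "gripper_width": opening from 0.0 (shut) to 1.0 (fully open); "gripper_force": force on a finger pad.
Only numpy, scipy, OpenCV 4.12 (cv2) and the standard library are available. Lean on these libraries where they do the work, as an engineer would, in place of code of your own. Each camera call takes 0.05 s, during which the arm holds its last target. There are 200 camera calls.

TASK

Lay the three dark steel bearing caps flat and right way up on the grey spray board as an even row: one centred along each of the three black lines, in any order, its far end up against the aluminium fence. Only when the row is complete, press the white cap of the leaning spray can all the way down and let it spring back. Keep the row in place, and leave the blue nut, the spanner and the loose flange that lie around the station where they are.

Things in the scene. Friction and masses are not known exactly. Their poses are not given: they have to be found in the camera images.
- bearing_cap_a: dark steel bearing cap, identical to the other two: a flat foot 120 mm long (its x), 40 mm wide (its y) and 14 mm thick with a bolt hole near each end, and a raised block over its middle, 56 mm long, the full 40 mm wide, top 36 mm above the underside. Its two ends are alike. Origin: centre of the underside. It starts lying flat on the table.
- bearing_cap_b: dark steel bearing cap, identical to the other two: a flat foot 120 mm long (its x), 40 mm wide (its y) and 14 mm thick with a bolt hole near each end, and a raised block over its middle, 56 mm long, the full 40 mm wide, top 36 mm above the underside. Its two ends are alike. Origin: centre of the underside. It starts lying flat on the table.
- bearing_cap_c: dark steel bearing cap, identical to the other two: a flat foot 120 mm long (its x), 40 mm wide (its y) and 14 mm thick with a bolt hole near each end, and a raised block over its middle, 56 mm long, the full 40 mm wide, top 36 mm above the underside. Its two ends are alike. Origin: centre of the underside. It starts lying flat on the table.
- station: fixed spray station; origin on the table under the middle line, x away from the robot to the can, y left along the fence. Grey board x -105 to 85 mm, 280 mm wide, 8 mm thick; black lines 5 mm wide along x at y 90, 0, -90 mm; aluminium fence on its far edge, front face at x 70 mm, 12 mm thick, top 34 mm above the table. Behind it a 66 mm can leans 30 degrees to the robot.
- crossbar (a point): middle of the 10 mm crossbar, 80 mm long along y, that joins the ends of the cradle's two 10 mm tubes. The tubes run parallel to the can's axis, 50 mm behind it and 40 mm to either side, and end 108 mm past the cap's top, so the crossbar overhangs the cap: reach the cap with the tool tilted about as the can is.
- place_left (a point): where the underside's centre of a bearing cap belongs on the left line, on the board's upper face (8 mm above the table), 60 mm in front of the fence; axes as the station's, so a cap lies with its length along this x.
- place_middle (a point): where the underside's centre of a bearing cap belongs on the middle line, on the board's upper face (8 mm above the table), 60 mm in front of the fence; axes as the station's, so a cap lies with its length along this x.
- place_right (a point): where the underside's centre of a bearing cap belongs on the right line, on the board's upper face (8 mm above the table), 60 mm in front of the fence; axes as the station's, so a cap lies with its length along this x.
- cap_top (a point): centre of the flat upper face (36 mm diameter) of the white spray cap, 42 mm in diameter and 20 mm high, moving with it, about 218 mm above the table. Its z points out of the cap along the can's axis (30 degrees from vertical, leaning to the robot); press along -z.
- spray_cap (a joint): travel of the spray cap along the can's axis: 0 up, 0.009 m fully down; a spring returns it, about 3 N to start and 8 N fully down
- big_nut: bystander: blue hexagon nut, 72 mm across flats, 50 mm high; origin at the centre of its underside
- spanner: bystander: steel spanner 170 mm long along its x, beyond on the left; origin under its middle
- flange: bystander: steel flange ring, 110 mm outside and 50 mm inside diameter, 22 mm high, beyond on the right; origin at the centre of its underside
Things that resemble listed ones, but are neither listed nor needed, are in the scene too. What is shaped like the bearing_cap_a but brown is not meant. Leave any brown look-alike of the bearing_cap_b alone.

How it is judged:
By the outcome, as a careful person would: the job done as asked, in the order asked, and still so for the second after the job is handed in, with the robot touching nothing.
It also fails if it takes over 69 s, if anything falls off the work surface, if the arm or the gripper's body presses on something with over 40 N, if the wrist force passes 120 N, or if a joint passes its speed limit or range.

## Working session

There is one attempt and no reset: what is moved stays moved. The work goes in short steps, Python scripts to look and compute and a tool call to move; the robot and the scene stay as the last step left them, time stands still between calls to the robot, and variables do not carry over. Pictures are saved under pics/ and viewed, at most 10 in all, crops included, and the job is handed in when it is done.

Besides the shell and the picture viewer there is one more tool, called after "Request:" as name([rows], argument=value, ...), one row to a line, values as JSON. arm_command: Moves the arm, as the interface text tells. Its arguments: {"type":"object","properties":{"steps":{"type":"array"}},"required":["steps"]}

```bash
ls; mkdir -p pics; cat > h.py <<'E'
import numpy as np, cv2
from scipy.spatial.transform import Rotation as R
from bench import r
def q2R(q): return R.from_quat([q[1],q[2],q[3],q[0]]).as_matrix()
def cam(s,st=None):
    if 'origin' in s:
        o=np.array(s['orientation']); M=o if o.shape==(3,3) else q2R(o)
        return np.array(s['K']),M,np.array(s['origin'])
    H=np.array(s['hand_eye']);T=q2R(st['ee_rot'])
    return np.array(s['K']),T@H[:3,:3],T@H[:3,3]+np.array(st['position'])
def ray(c,uv,z):
    K,M,o=c; d=M@np.linalg.inv(K)@np.array([uv[0],uv[1],1.]); return o+d*(z-o[2])/d[2]
def proj(c,P):
    K,M,o=c; p=K@(M.T@(np.array(P)-o)); return p[:2]/p[2]
E
python3 - <<'E'
from h import *
print(r.state())
for n in ("scene","top"):
    s=r.snapshot(n); cv2.imwrite(f"pics/{n}0.png",s['img']); c=cam(s); print(n,c[2],s['orientation'])
    for t in ("bearing_cap_a","station","spray_cap","big_nut","spanner","flange","cap_top","crossbar","place_middle"):
        try:
            for d in r.find_in(t,n): 
                P=c[1]@np.array(d['location'])+c[2]; print(t,round(d['p'],2),P.round(3),proj(c,P).round())
        except Exception as e: print(t,e)
print(r.state()['clock'])
E
```

```text
pics
{'clock': 0.0, 'q': array([ 1.27381837,  0.53716333, -0.00444569,  1.5388665 ,  0.00261616,
        1.06732304, -0.07123825]), 'qvel': array([-2.20880500e-05, -9.77020302e-04,  1.83426324e-03,  2.99895668e-04,
        9.17381667e-04,  2.34020679e-05, -9.57447022e-04]), 'effort': array([ 5.01915156e-05, -5.70982182e+01,  9.90792252e-01, -2.51610732e+01,
       -5.62473095e-02,  1.78552209e-02,  1.94082313e-04]), 'position': array([ 0.14851727, -0.63216433,  0.23784345]), 'ee_rot': array([-8.60646771e-04,  9.93346955e-01,  1.15156669e-01, -1.69883111e-04]), 'ft_force': array([ 0.82929082, -0.47531832,  0.0249209 ]), 'torque': array([-0.01175784, -0.02124549,  0.03482389]), 'gripper_force': 0.0, 'gripper_width': 1.0051611074127593}
scene [1.07387725 0.26882676 1.11960294] [-0.16748341  0.53022417  0.79342413 -0.24756773]
bearing_cap_a 0.96 [0.331 0.242 0.015] [390. 215.]
bearing_cap_a 0.95 [0.832 0.162 0.017] [315. 343.]
bearing_cap_a 0.84 [0.194 0.322 0.014] [422. 193.]
bearing_cap_a 0.76 [ 0.618 -0.327  0.014] [208. 226.]
bearing_cap_a 0.75 [0.595 0.312 0.013] [389. 289.]
bearing
[... 621 characters left out ...]
ring_cap_a 0.95 [0.315 0.4   0.012] [208. 250.]
bearing_cap_a 0.92 [0.442 0.317 0.013] [233. 216.]
bearing_cap_a 0.85 [0.184 0.314 0.015] [230. 288.]
bearing_cap_a 0.83 [0.818 0.161 0.013] [279. 114.]
bearing_cap_a 0.64 [0.585 0.306 0.014] [237. 176.]
bearing_cap_a 0.61 [0.318 0.226 0.015] [256. 251.]
bearing_cap_a 0.59 [ 0.61  -0.335  0.013] [414. 174.]
station 0.73 [ 0.526 -0.014  0.009] [325. 195.]
spray_cap 0.35 [ 0.525 -0.012  0.005] [324. 195.]
big_nut 0.69 [ 0.439 -0.3    0.049] [406. 221.]
spanner 0.67 [0.733 0.322 0.006] [235. 137.]
flange 0.92 [ 0.736 -0.326  0.023] [412. 139.]
crossbar 0.97 [ 0.526 -0.011  0.009] [324. 195.]
place_middle 0.89 [ 0.527 -0.014  0.011] [325. 195.]
1.0
```

View pics/top0.png

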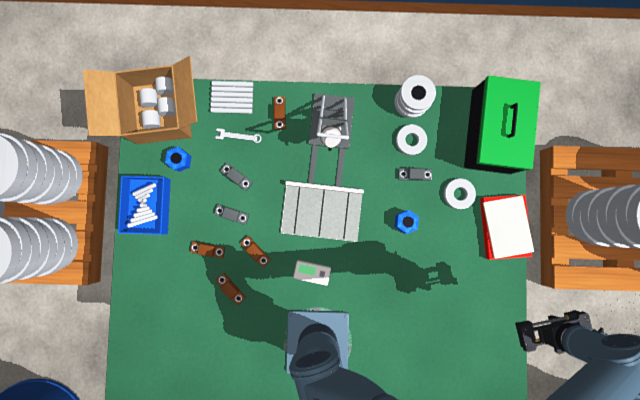

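View pics/scene0.png

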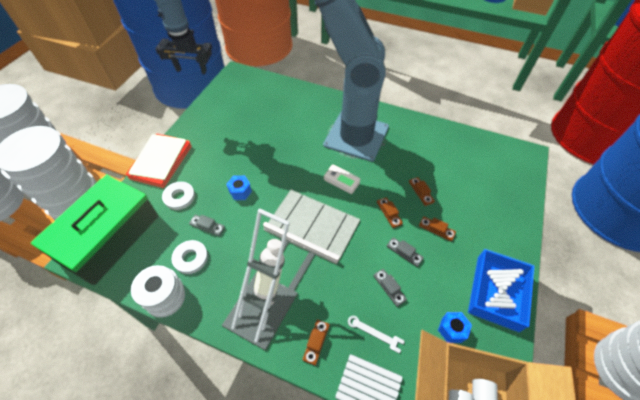

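Top view: dark caps at (236,176), (231,214) and (414,174). The look-alikes are brown, at (207,249), (256,250), (230,288) and (279,113), and I leave them alone. The board is around (322,210) and the spray cap at (332,137). The scene view agrees: dark at (389,288), (405,252) and (208,226). Next I measure the poses and check a crop.

```bash
python3 - <<'E'
from h import *
s=r.snapshot("top"); c=cam(s); im=s['img']
for d in r.trace("bearing_cap_a","top"):
    m=np.array(d['pixels'],bool); v,u=np.nonzero(m)
    if len(u)<20: continue
    P=np.array([ray(c,(a,b),0.018)[:2] for a,b in zip(u,v)])
    rc=cv2.minAreaRect((P*1000).astype(np.float32)); w,V=np.linalg.eigh(np.cov(P.T)); a=V[:,1]
    print(round(d['p'],2),(u.mean().round(),v.mean().round()),'bgr',im[m].mean(0).round(),'ctr',P.mean(0).round(4),'yaw',np.degrees(np.arctan2(a[1],a[0])).round(1),np.round(rc[1]))
for n in ("top","scene"):
    if n!="top": s=r.snapshot(n);c=cam(s)
    print(n,[np.round(s['K'],1).tolist()])
a=cv2.imread("pics/top0.png"); 
A=cv2.resize(a[150:250,185:285],(400,400),interpolation=3);B=cv2.resize(a[150:250,360:460],(400,400),interpolation=3)
C=cv2.resize(a[170:250,270:370],None,fx=4,fy=4,interpolation=3)[:, :400]
cv2.imwrite("pics/crop1.png",np.hstack([A,B]));
C=cv2.resize(a[170:250,270:370],None,fx=7,fy=7,interpolation=3);cv2.imwrite("pics/crop2.png",C)
w=r.snapshot("wrist");print(np.round(w['hand_eye'],3),w['K'])
E
```

```text
0.86 (np.float64(230.0), np.float64(289.0)) bgr [42. 58. 84.] ctr [0.1805 0.3134] yaw -136.6 [118.  50.]
0.78 (np.float64(279.0), np.float64(112.0)) bgr [ 63.  91. 135.] ctr [0.8236 0.1613] yaw -178.2 [119.  44.]
0.73 (np.float64(237.0), np.float64(177.0)) bgr [126. 123. 118.] ctr [0.5828 0.3075] yaw 53.1 [119.  40.]
0.7 (np.float64(414.0), np.float64(174.0)) bgr [118. 116. 109.] ctr [ 0.6094 -0.3365] yaw 89.3 [ 44. 120.]
0.63 (np.float64(231.0), np.float64(215.0)) bgr [121. 121. 110.] ctr [0.4448 0.3209] yaw 73.5 [123.  44.]
0.63 (np.float64(208.0), np.float64(250.0)) bgr [ 54.  77. 117.] ctr [0.3177 0.4003] yaw 82.4 [118.  39.]
0.55 (np.float64(325.0), np.float64(179.0)) bgr [168. 171. 165.] ctr [ 0.5832 -0.0137] yaw 175.2 [285. 528.]
top [[[372.7, 0.0, 312.4], [0.0, 372.7, 203.1], [0.0, 0.0, 1.0]]]
scene [[[370.1, 0.0, 318.3], [0.0, 370.1, 198.2], [0.0, 0.0, 1.0]]]
[[ 0.001 -0.966 -0.259  0.067]
 [ 1.     0.001  0.    -0.001]
 [ 0.    -0.259  0.966 -0.146]
 [ 0.     0.     0.     1.   ]] [[317.9555465    0.         317.13550059]
 [  0.         317.9555465  195.77798681]
 [  0.           0.           1.        ]]
```

View pics/crop1.png

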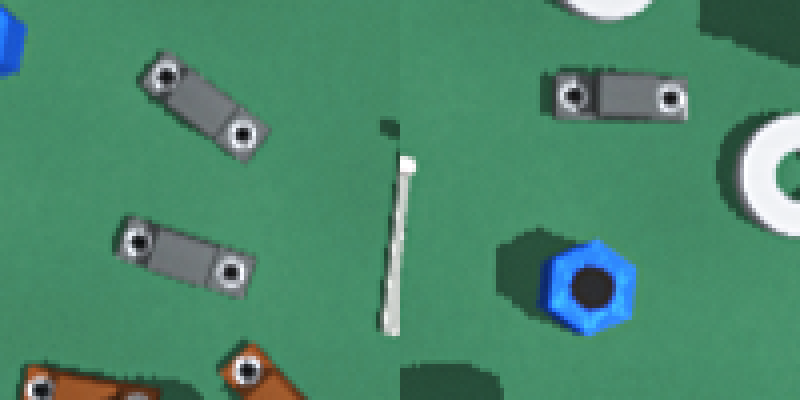

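View pics/crop2.png

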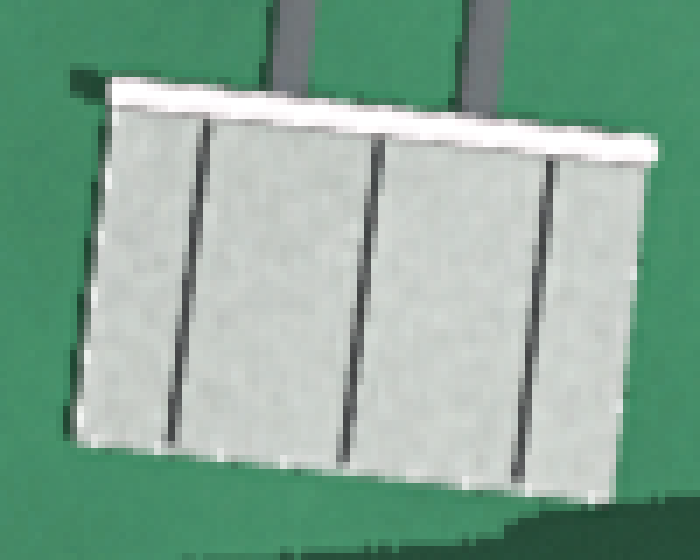

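The crop confirms three dark grey caps, and the crop of the board shows the three lines and the fence cleanly. Now I fit the station pose and start the approach to the right-hand cap.

```bash
python3 - <<'E'
from h import *
from scipy.optimize import least_squares
s=r.snapshot("top"); c=cam(s)
px=np.array([(171,440),(344,465),(517,481),(207,120),(379,137),(550,160)])/7.+[270,170]-0.43
S=np.array([(-.105,.09),(-.105,0),(-.105,-.09),(.07,.09),(.07,0),(.07,-.09)])
W=np.array([ray(c,p,0.008)[:2] for p in px])
def f(p):
    a=p[2];M=np.array([[np.cos(a),-np.sin(a)],[np.sin(a),np.cos(a)]]); return ((S@M.T+p[:2])-W).ravel()
o=least_squares(f,[.53,0,0]); p=o.x; print(p, np.degrees(p[2]), (o.fun*1000).round(1))
for n in("top","scene"):
    if n!="top": s=r.snapshot(n);c=cam(s)
    P=[p[0]+0,p[1],0.008]
    for y in(.09,0,-.09):
        for x in(-.105,.07): print(n,x,y,proj(c,[p[0]+np.cos(p[2])*x-np.sin(p[2])*y,p[1]+np.sin(p[2])*x+np.cos(p[2])*y,.008]).round(1))
print(r.state()['clock'])
E
```

```text
[ 0.47988323 -0.00393416 -0.08474862] -4.8557381791284175 [-4.5  0.7 -1.7  0.6 -3.5  0.5  3.4 -0.4  2.2 -0.4  4.2 -0.9]
top -0.105 0.09 [293.8 233.7]
top 0.07 0.09 [299.3 185.8]
top -0.105 0 [318.5 236.5]
top 0.07 0 [323.8 188.5]
top -0.105 -0.09 [343.3 239.3]
top 0.07 -0.09 [348.4 191.3]
scene -0.105 0.09 [346.2 213.7]
scene 0.07 0.09 [324.  253.3]
scene -0.105 0 [323.6 204. ]
scene 0.07 0 [300.2 242.2]
scene -0.105 -0.09 [301.8 194.7]
scene 0.07 -0.09 [277.3 231.5]
1.3
```

Request:
arm_command([
  [0,0,76,0.46,0.295,-0.04,0.088],
  [0,0,76,0.46,0.295,-0.04,0.088],
  [0,0,76,0.46,0.295,-0.04,0.088],
  [0,0,76,0.46,0.295,-0.04,0.088],
  [0,0,76,0.46,0.295,-0.04,0.088],
  [0,0,76,0.46,0.295,-0.04,0.088],
  [0,0,76,0.46,0.295,-0.04,0.088],
  [0,0,76,0.46,0.295,-0.04,0.088],
])

```text
clock: 2.1
position: [0.486, -0.4163, 0.2096]
ee_rot: [0.0, 0.753, 0.658, -0.0]
ft_force: [0.8, -0.1, -0.7]
gripper_width: 1.001
gripper_force: 0.0
```

Request:
arm_command([
  [0,0,7.2,0.123,0.079,-0.01,0.088],
  [0,0,7.2,0.123,0.079,-0.01,0.088],
  [0,0,7.2,0.123,0.079,-0.01,0.088],
  [0,0,7.2,0.123,0.079,-0.01,0.088],
  [0,0,7.2,0.123,0.079,-0.01,0.088],
  [0,0,7.2,0.123,0.079,-0.01,0.088],
  [0,0,7.2,0.123,0.079,-0.01,0.088],
  [0,0,7.2,0.123,0.079,-0.01,0.088],
])

```text
clock: 2.9
position: [0.6065, -0.3399, 0.1998]
ee_rot: [0.0, 0.713, 0.701, -0.0]
ft_force: [0.7, 0.3, 0.5]
gripper_width: 0.994
gripper_force: 0.0
```

```bash
cat >> h.py <<'E'
def capfit(name=None):
    "wrist view: cap pose by fitting block-top/foot silhouette; prints offset in world for the tool"
    from scipy.optimize import minimize
    st=r.state(); s=r.snapshot("wrist"); c=cam(s,st)
    if name: cv2.imwrite(name,s['img'])
    T=q2R(st['ee_rot']); pos=np.array(st['position']); best=None
    for d in r.trace("bearing_cap_a","wrist"):
        m=np.array(d['pixels'],bool); v,u=np.nonzero(m)
        if len(u)<100: continue
        g=s['img'][m].mean(0); P=ray(c,(u.mean(),v.mean()),.018); dist=np.hypot(*(P-pos)[:2])
        print('seg',round(d['p'],2),g.round(),P[:2].round(3),len(u))
        if dist<.08 and (best is None or dist<best[0]): best=(dist,m,P)
    m,P=best[1:]; 
    v,u=np.nonzero(m); Q=np.array([ray(c,(a,b),.012)[:2] for a,b in zip(u,v)]); w,V=np.linalg.eigh(np.cov(Q.T))
    x0=[P[0]*1,P[1]*1,np.arctan2(V[1,1],V[0,1])]
    B=np.array([(a*.06,b*.02,z) for a in(-1,1) for b in(-1,1) for z in(0,.014)]); D=np.array([(a*.028,b*.02,z) for a in(-1,1) for b in(-1,1) for z in(0,.036)])
    def sil(p):
        M=np.array([[np.cos(p[2]),-np.sin(p[2]),0],[np.sin(p[2]),np.cos(p[2]),0],[0,0,1]]); I=np.zeros(m.shape,np.uint8)
        for C in(B,D):
            uv=np.array([proj(c,M@q+[p[0],p[1],0]) for q in C]); h=cv2.convexHull(uv.astype(np.float32)); cv2.fillConvexPoly(I,np.round(h*16).astype(np.int32),1,8,4)
        return I.astype(bool)
    f=lambda p:(sil(p)^m).sum()
    o=minimize(f,x0,method='Nelder-Mead',options=dict(initial_simplex=np.array(x0)+np.array([[0,0,0],[.006,0,0],[0,.006,0],[0,0,.08]]),maxiter=150))
    p=o.x; tx=np.degrees(np.arctan2(T[1,0],T[0,0])); dy=(np.degrees(p[2])-tx+90)%180-90
    print('cap',p[:2].round(4),'yaw',np.degrees(p[2]).round(1),'err',o.fun,m.sum(),'| move',(p[:2]-pos[:2]).round(4),'turn',round(dy,1),'tcp',pos.round(4),'clock',st['clock'])
    return p
E
python3 - <<'E'
from h import *
capfit("pics/w1.png")
E
```

```text
seg 0.61 [127. 125. 117.] [ 0.613 -0.332] 4264
seg 0.49 [182. 105.  28.] [ 0.431 -0.305] 6846
cap [ 0.6133 -0.337 ] yaw 89.9 err 239.0 4264 | move [0.0068 0.0029] turn 0.8 tcp [ 0.6065 -0.3399  0.1998] clock 2.9
```

View pics/w1.png

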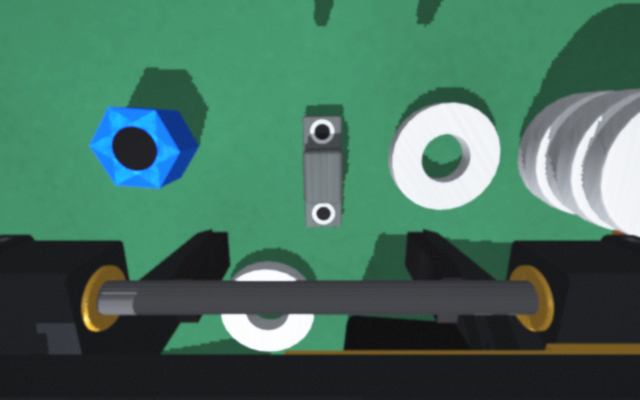

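Wrist view: the dark cap is at (323,170), the flange at (445,155) and the nut at (143,148). I narrow the opening so the fingers clear the flange.

Request:
arm_command([
  [0,0,0.8,0.007,0.003,0,0.06],
  [0,0,0.8,0.007,0.003,0,0.06],
  [0,0,0.8,0.007,0.003,-0.05,0.06],
  [0,0,0.8,0.007,0.003,-0.1,0.06],
  [0,0,0.8,0.007,0.003,-0.13,0.06],
  [0,0,0.8,0.007,0.003,-0.13,0.06],
  [0,0,0.8,0.007,0.003,-0.13,0.06],
  [0,0,0.8,0.007,0.003,-0.13,0.06],
])

```text
clock: 3.8
position: [0.6164, -0.336, 0.0722]
ee_rot: [0.002, 0.707, 0.707, 0.001]
ft_force: [0.4, -0.1, 0.8]
gripper_width: 0.679
gripper_force: 0.0
```

```bash
python3 - <<'E'
from h import *
for i in range(3):
    r.snapshot("top"); st=r.state(); print(st['position'].round(4),st['ee_rot'].round(3),st['gripper_width'])
E
```

```text
[ 0.6163 -0.3361  0.0723] [0.002 0.707 0.707 0.001] 0.6814864959790937
[ 0.6161 -0.3361  0.0721] [0.002 0.707 0.707 0.001] 0.6803028882774126
[ 0.6158 -0.336   0.0717] [0.002 0.707 0.707 0.001] 0.6810168387639266
```

Request:
arm_command([
  [0,0,0,-0.002,-0.001,-0.04,0.06],
  [0,0,0,-0.002,-0.001,-0.063,0.06],
  [0,0,0,-0.002,-0.001,-0.063,0.06],
  [0,0,0,-0.002,-0.001,-0.063,0.03],
  [0,0,0,-0.002,-0.001,-0.063,0.03],
  [0,0,0,-0.002,-0.001,-0.063,0.03],
  [0,0,0,-0.002,-0.001,-0.063,0.03],
  [0,0,0,-0.002,-0.001,-0.063,0.03],
])

```text
clock: 4.75
position: [0.6133, -0.337, 0.0085]
ee_rot: [0.001, 0.707, 0.707, 0.0]
ft_force: [-2.1, 0.4, 6.1]
gripper_width: 0.451
gripper_force: 30.0
```

Request:
arm_command([
  [0,0,0,0,0,0.05,0.03],
  [0,0,0,0,0,0.1,0.03],
  [0,0,0,-0.133,0.237,0.31,0.03],
  [0,0,0,-0.133,0.237,0.31,0.03],
  [0,0,0,-0.133,0.237,0.31,0.03],
  [0,0,0,-0.133,0.237,0.31,0.03],
  [0,0,0,-0.133,0.237,0.31,0.03],
  [0,0,0,-0.133,0.237,0.31,0.03],
])

```text
clock: 5.55
position: [0.4947, -0.1278, 0.2909]
ee_rot: [-0.0, 0.707, 0.707, -0.0]
ft_force: [1.1, 0.8, -4.6]
gripper_width: 0.454
gripper_force: 30.0
```

```bash
python3 - <<'E'
from h import *
r.snapshot("top"); st=r.state(); print(st['position'].round(4),st['gripper_width'])
s=r.snapshot("wrist"); cv2.imwrite("pics/w2.png",s['img']); c=cam(s,st)
np.savez("w2.npz",K=c[0],M=c[1],o=c[2])
p=[.4799,-.0039,-.0847]
for y in(.09,0,-.09):
  for x in(-.105,.07): print(x,y,proj(c,[p[0]+np.cos(p[2])*x-np.sin(p[2])*y,p[1]+np.sin(p[2])*x+np.cos(p[2])*y,.008]).round(1))
E
```

```text
[ 0.4945 -0.1208  0.2959] 0.45348958492354896
-0.105 0.09 [223.7 -18.3]
0.07 0.09 [368.7  -2.9]
-0.105 0 [222.5  62.2]
0.07 0 [359.4  75.8]
-0.105 -0.09 [221.4 134. ]
0.07 -0.09 [351.  146.1]
```

View pics/w2.png

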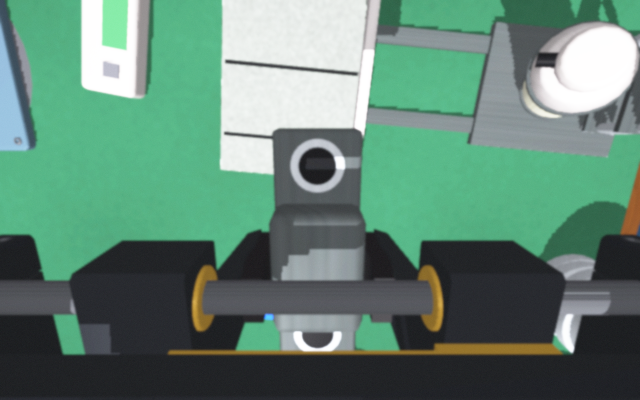

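Wrist view: the middle line runs from (226,61) to (357,73), the right line is at (226–270,134), and the fence's front face starts near column 360. The spray cap is at (595,60). Next I refine the fit at sub-pixel level, with the arm settled.

```bash
python3 - <<'E'
from h import *
for i in range(3): r.snapshot("top")
st=r.state(); print(st['position'].round(4),st['gripper_width'],st['clock'])
s=r.snapshot("wrist"); cv2.imwrite("pics/w3.png",s['img']); c=cam(s,st); g=cv2.cvtColor(s['img'],6).astype(float)
def linept(u,v0,h=7):
    col=g[int(v0)-h:int(v0)+h+1,u]; w=np.clip(np.median(col)-15-col,0,None); return (w*np.arange(int(v0)-h,int(v0)+h+1)).sum()/w.sum() if w.sum()>0 else np.nan
# predicted lines from guess to seed
p=[.4799,-.0039,-.0847]
def S2W(x,y,z=.008): return [p[0]+np.cos(p[2])*x-np.sin(p[2])*y,p[1]+np.sin(p[2])*x+np.cos(p[2])*y,z]
A=proj(c,S2W(-.09,0));B=proj(c,S2W(.06,0)); pts=[]
for u in range(int(A[0]),int(B[0]),4):
    v0=A[1]+(B[1]-A[1])*(u-A[0])/(B[0]-A[0]); v=linept(u,v0)
    if np.isfinite(v): pts.append(ray(c,(u,v),.008)[:2])
pts=np.array(pts); k,b=np.polyfit(pts[:,0],pts[:,1],1); print('middle line: yaw',np.degrees(np.arctan(k)).round(2),'y at x=.48',round(k*.48+b,4),'rms',(pts[:,1]-k*pts[:,0]-b).std())
A=proj(c,S2W(-.1,-.09)); 
for u in range(int(A[0])+2,int(A[0])+34,8):
    v=linept(u,A[1]+.09*(u-A[0])); print('right',ray(c,(u,v),.008)[:2].round(4))
E=proj(c,S2W(.07,-.03))
for yy in(.02,-.03,-.05):
    E=proj(c,S2W(.07,yy)); N=proj(c,S2W(-.105,yy)); f=lambda q:g[int(round(q[1])),int(q[0])-10:int(q[0])+18].astype(int)
    print(yy,'fence',E.round(1),int(E[0])-10,f(E).tolist()); print('   near',N.round(1),int(N[0])-10,s['img'][int(round(N[1])),int(N[0])-10:int(N[0])+10,2].tolist())
for n in("wrist",):
  for d in r.find_in("cap_top",n): print(d['p'],(c[1]@np.array(d['location'])+c[2]).round(4))
E
```

```text
[ 0.4958 -0.1299  0.2899] 0.4496396817016103 5.8
middle line: yaw -4.72 y at x=.48 -0.0018 rms 4.633793644786659e-05
right [ 0.3753 -0.0835]
right [ 0.3858 -0.0843]
right [ 0.3963 -0.0852]
right [ 0.4068 -0.086 ]
0.02 fence [361.3  49.5] 351 [229, 231, 233, 235, 236, 234, 232, 230, 226, 212, 189, 182, 194, 207, 212, 214, 211, 212, 209, 207, 200, 179, 142, 127, 134, 140, 141, 142]
   near [219.7  36.3] 209 [88, 86, 88, 85, 84, 85, 85, 88, 101, 143, 199, 230, 235, 236, 235, 233, 231, 230, 229, 228]
-0.03 fence [356.6  91.7] 346 [235, 236, 235, 236, 237, 237, 237, 237, 234, 225, 208, 224, 248, 254, 255, 255, 255, 254, 254, 254, 254, 247, 194, 124, 122, 138, 145, 145]
   near [219.5  79.4] 209 [82, 85, 84, 83, 80, 83, 82, 86, 111, 168, 212, 230, 234, 234, 232, 232, 232, 232, 233, 232]
-0.05 fence [354.8 107.8] 344 [238, 237, 235, 235, 234, 234, 233, 234, 232, 225, 209, 215, 246, 254, 255, 255, 255, 254, 254, 254, 254, 249, 203, 141, 137, 143, 144, 146]
   near [219.4  95.8] 209 [84, 84, 82, 83, 85, 85, 83, 87, 107, 156, 204, 226, 230, 231, 230, 230, 229, 230, 230, 232]
0.61 [ 0.6787 -0.0203  0.2213]
```

Request:
arm_command([
  [0,0,85.2,-0.019,0.037,0,0.03],
  [0,0,85.2,-0.019,0.037,-0.02,0.03],
  [0,0,85.2,-0.019,0.037,-0.04,0.03],
  [0,0,85.2,-0.019,0.037,-0.06,0.03],
  [0,0,85.2,-0.019,0.037,-0.09,0.03],
  [0,0,85.2,-0.019,0.037,-0.12,0.03],
  [0,0,85.2,-0.019,0.037,-0.15,0.03],
  [0,0,85.2,-0.019,0.037,-0.17,0.03],
])

```text
clock: 6.7
position: [0.476, -0.0931, 0.117]
ee_rot: [-0.002, 0.182, 0.983, 0.0]
ft_force: [-0.9, -0.5, -5.1]
gripper_width: 0.452
gripper_force: 30.0
```

Request:
arm_command([
  [0,0,17.0,0,0,0,0.03],
  [0,0,17.0,0,0,0,0.03],
  [0,0,17.0,0,0,0,0.03],
  [0,0,17.0,0,0,-0.03,0.03],
  [0,0,17.0,0,0,-0.06,0.03],
  [0,0,17.0,0,0,-0.06,0.03],
  [0,0,17.0,0,0,-0.06,0.03],
  [0,0,17.0,0,0,-0.06,0.03],
])

```text
clock: 7.5
position: [0.4785, -0.0925, 0.0611]
ee_rot: [0.001, 0.038, 0.999, -0.0]
ft_force: [-0.1, -0.6, -5.2]
gripper_width: 0.447
gripper_force: 30.0
```

```bash
cat > st.py <<'E'
from h import *
r.snapshot("top");r.snapshot("top")
st=r.state(); T=q2R(st['ee_rot']); print(st['position'].round(4),'toolx',np.degrees(np.arctan2(T[1,0],T[0,0])).round(2),'toolz',T[:,2].round(3),'f',st['ft_force'].round(1),st['gripper_width'].round(3),st['clock'])
E
python3 st.py
```

```text
Traceback (most recent call last):
  File "st.py", line 3, in <module>
    st=r.state(); T=q2R(st['ee_rot']); print(st['position'].round(4),'toolx',np.degrees(np.arctan2(T[1,0],T[0,0])).round(2),'toolz',T[:,2].round(3),'f',st['ft_force'].round(1),st['gripper_width'].round(3),st['clock'])
                                                                                                                                                                                ^^^^^^^^^^^^^^^^^^^^^^^^^
AttributeError: 'float' object has no attribute 'round'
```

Request:
arm_command([
  [0,0,-0.4,0,-0.0004,-0.03,0.03],
  [0,0,-0.4,0,-0.0004,-0.04,0.03],
  [0,0,-0.4,0,-0.0004,-0.0445,0.03],
  [0,0,-0.4,0,-0.0004,-0.0445,0.03],
  [0,0,-0.4,0.002,-0.0006,-0.0445,0.03],
  [0,0,-0.4,0.004,-0.0007,-0.0445,0.03],
  [0,0,-0.4,0.004,-0.0007,-0.0445,0.03],
  [0,0,-0.4,0.004,-0.0007,-0.0445,0.03],
])

```text
clock: 8.4
position: [0.4818, -0.0934, 0.0186]
ee_rot: [0.001, 0.041, 0.999, -0.001]
ft_force: [-11.2, 0.2, 32.1]
gripper_width: 0.451
gripper_force: 30.0
```

```bash
sed -i "s/st\['gripper_width'\].round(3)/round(float(st['gripper_width']),3)/" st.py; python3 st.py
```

```text
[ 0.4818 -0.0934  0.0186] toolx 175.32 toolz [ 0.001 -0.003 -1.   ] f [-11.4  -0.   32. ] 0.446 8.5
```

Request:
arm_command([
  [0,0,0,0,0,0.0018,0.03],
  [0,0,0,0,0,0.0018,0.03],
  [0,0,0,0.001,-0.0001,0.0018,0.03],
  [0,0,0,0.002,-0.0002,0.0018,0.03],
  [0,0,0,0.003,-0.0003,0.0018,0.03],
  [0,0,0,0.003,-0.0003,0.0018,0.03],
  [0,0,0,0.003,-0.0003,0.0018,0.03],
  [0,0,0,0.003,-0.0003,0.0018,0.03],
])

```text
clock: 9.3
position: [0.4821, -0.0934, 0.0187]
ee_rot: [-0.002, 0.041, 0.999, -0.001]
ft_force: [-12.6, 1.2, 24.9]
gripper_width: 0.451
gripper_force: 30.0
```

```bash
python3 st.py
```

```text
[ 0.4821 -0.0934  0.0187] toolx 175.32 toolz [-0.004 -0.002 -1.   ] f [-14.    0.5  24.9] 0.451 9.4
```

Request:
arm_command([
  [0,0,0,-0.003,0.0003,0.001,0.06],
  [0,0,0,-0.003,0.0003,0.001,0.06],
  [0,0,0,-0.003,0.0003,0.001,0.06],
  [0,0,0,-0.003,0.0003,0.001,0.06],
  [0,0,0,-0.003,0.0003,0.02,0.06],
  [0,0,0,-0.003,0.0003,0.06,0.06],
  [0,0,0,-0.003,0.0003,0.11,0.06],
  [0,0,0,-0.003,0.0003,0.16,0.06],
])

```text
clock: 10.2
position: [0.481, -0.0928, 0.1787]
ee_rot: [-0.001, 0.041, 0.999, 0.0]
ft_force: [1.5, -0.7, 0.4]
gripper_width: 0.68
gripper_force: 0.0
```

Request:
arm_command([
  [0,0,57.8,0,0.05,0.03,0.088],
  [0,0,57.8,0.02,0.1,0.03,0.088],
  [0,0,57.8,0.04,0.15,0.03,0.088],
  [0,0,57.8,0.104,0.401,0.02,0.088],
  [0,0,57.8,0.104,0.401,0.02,0.088],
  [0,0,57.8,0.104,0.401,0.02,0.088],
  [0,0,57.8,0.104,0.401,0.02,0.088],
  [0,0,57.8,0.104,0.401,0.02,0.088],
])

```text
clock: 11.0
position: [0.5799, 0.2867, 0.1974]
ee_rot: [-0.0, -0.448, 0.894, 0.0]
ft_force: [0.6, 0.1, 0.7]
gripper_width: 0.997
gripper_force: 0.0
```

```bash
python3 st.py; python3 - <<'E'
from h import *
s=r.snapshot("top"); cv2.imwrite("pics/top1.png",s['img'])
r.snapshot("top");r.snapshot("top")
capfit("pics/w4.png")
E
```

```text
[0.5774 0.2941 0.1981] toolx -126.36 toolz [-0.001  0.007 -1.   ] f [-0.8  0.5  0.1] 0.999 11.1
seg 0.96 [ 45.  71. 111.] [0.32 0.4 ] 6810
seg 0.95 [ 85. 111. 147.] [0.356 0.266] 1597
seg 0.87 [ 54.  93. 147.] [0.807 0.162] 3688
seg 0.78 [154. 151. 143.] [0.583 0.31 ] 3980
seg 0.64 [141. 140. 130.] [0.448 0.321] 5478
cap [0.5871 0.3145] yaw 54.8 err 349.0 3980 | move [0.0078 0.0297] turn 1.6 tcp [0.5793 0.2848 0.1976] clock 11.25
```

Request:
arm_command([
  [0,0,1.6,0.003,0.024,0,0.088],
  [0,0,1.6,0.003,0.024,0,0.088],
  [0,0,1.6,0.003,0.024,0,0.07],
  [0,0,1.6,0.003,0.024,0,0.07],
  [0,0,1.6,0.003,0.024,0,0.07],
  [0,0,1.6,0.003,0.024,0,0.07],
  [0,0,1.6,0.003,0.024,0,0.07],
  [0,0,1.6,0.003,0.024,0,0.07],
])

```text
clock: 12.15
position: [0.5824, 0.309, 0.1981]
ee_rot: [0.0, -0.46, 0.888, -0.0]
ft_force: [-0.6, -0.3, -0.3]
gripper_width: 0.793
gripper_force: 0.0
```

```bash
python3 st.py; python3 - <<'E'
from h import *
capfit("pics/w5.png")
a=cv2.imread("pics/w5.png"); b=cv2.resize(cv2.imread("pics/top1.png")[170:250,270:370],(640,512),interpolation=3)
cv2.imwrite("pics/m1.png",np.hstack([cv2.resize(a,(400,250)),cv2.resize(b,(400,320))[:250]]))
E
```

```text
[0.5823 0.3091 0.1981] toolx -125.26 toolz [ 0.  0. -1.] f [0.2 0.1 0.3] 0.793 12.25
seg 0.92 [ 77. 113. 162.] [0.361 0.274] 698
seg 0.84 [ 59.  99. 153.] [0.817 0.164] 4958
seg 0.71 [160. 158. 148.] [0.583 0.31 ] 4332
seg 0.67 [148. 146. 136.] [0.448 0.321] 5749
seg 0.67 [ 48.  75. 114.] [0.32  0.401] 7164
seg 0.28 [122. 120. 113.] [0.707 0.05 ] 4289
cap [0.5861 0.313 ] yaw 54.9 err 169.0 4332 | move [0.0037 0.0039] turn 0.2 tcp [0.5823 0.3091 0.1981] clock 12.25
```

View pics/m1.png

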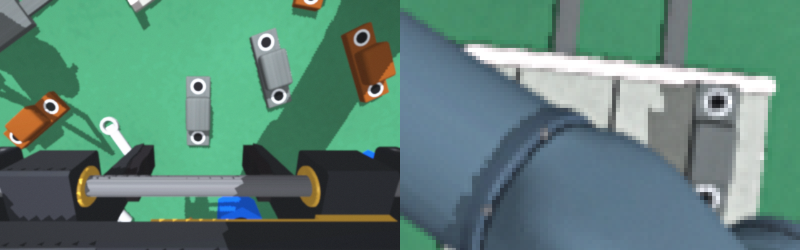

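The cap lies ahead in the wrist view at about (315,170). The right-hand cap sits on its line against the fence. Grasping the second one.

Request:
arm_command([
  [0,0,0.2,0.0038,0.0038,-0.05,0.07],
  [0,0,0.2,0.0038,0.0038,-0.1,0.07],
  [0,0,0.2,0.0038,0.0038,-0.145,0.07],
  [0,0,0.2,0.0038,0.0038,-0.175,0.07],
  [0,0,0.2,0.0038,0.0038,-0.189,0.07],
  [0,0,0.2,0.0038,0.0038,-0.189,0.07],
  [0,0,0.2,0.0038,0.0038,-0.189,0.03],
  [0,0,0.2,0.0038,0.0038,-0.189,0.03],
])

```text
clock: 13.15
position: [0.5873, 0.3139, 0.0113]
ee_rot: [0.002, -0.461, 0.887, 0.0]
ft_force: [0.4, 0.0, -0.1]
gripper_width: 0.64
gripper_force: 0.0
```

Request:
arm_command([
  [0,0,0,0,0,0,0.03],
  [0,0,0,0,0,0,0.03],
  [0,0,0,0,0,0,0.03],
  [0,0,0,0,0,0.02,0.03],
  [0,0,0,0,0,0.07,0.03],
  [0,0,0,0,0,0.12,0.03],
  [0,0,0,-0.02,-0.02,0.15,0.03],
  [0,0,0,-0.04,-0.06,0.15,0.03],
])

```text
clock: 13.95
position: [0.5466, 0.2582, 0.1651]
ee_rot: [0.005, -0.463, 0.886, 0.002]
ft_force: [1.4, -0.1, -5.1]
gripper_width: 0.449
gripper_force: 30.0
```

Request:
arm_command([
  [0,0,-59.7,-0.0603,-0.2562,0,0.03],
  [0,0,-59.7,-0.0603,-0.2562,0,0.03],
  [0,0,-59.7,-0.0603,-0.2562,0,0.03],
  [0,0,-59.7,-0.0603,-0.2562,0,0.03],
  [0,0,-59.7,-0.0603,-0.2562,0,0.03],
  [0,0,-59.7,-0.0603,-0.2562,0,0.03],
  [0,0,-59.7,-0.0603,-0.2562,-0.05,0.03],
  [0,0,-59.7,-0.0603,-0.2562,-0.1,0.03],
])

```text
clock: 14.75
position: [0.4873, -0.0048, 0.0599]
ee_rot: [0.002, 0.045, 0.999, -0.001]
ft_force: [0.4, 0.1, -4.1]
gripper_width: 0.45
gripper_force: 30.0
```

```bash
python3 st.py;python3 st.py;python3 st.py
```

```text
[ 0.4808 -0.0039  0.0547] toolx 175.26 toolz [-0.011 -0.001 -1.   ] f [-2.3 -1.  -5.8] 0.45 14.85
[ 0.4854 -0.0027  0.0595] toolx 175.31 toolz [-0.001  0.    -1.   ] f [ 1.  -0.3 -3.2] 0.447 14.95
[ 0.4875 -0.0027  0.0613] toolx 175.28 toolz [ 0.004  0.    -1.   ] f [-0.2  0.  -4.1] 0.453 15.05
```

Request:
arm_command([
  [0,0,0,0,0,-0.025,0.03],
  [0,0,0,0,0,-0.035,0.03],
  [0,0,0,0,0,-0.0405,0.03],
  [0,0,0,0,0,-0.0405,0.03],
  [0,0,0,0.003,-0.0002,-0.0405,0.03],
  [0,0,0,0.006,-0.0005,-0.0405,0.03],
  [0,0,0,0.006,-0.0005,-0.0405,0.03],
  [0,0,0,0.006,-0.0005,-0.0405,0.03],
])

```text
clock: 15.85
position: [0.4911, -0.0033, 0.0223]
ee_rot: [-0.0, 0.041, 0.999, -0.001]
ft_force: [-15.0, 0.1, 33.6]
gripper_width: 0.452
gripper_force: 30.0
```

```bash
python3 st.py
```

```text
[ 0.4911 -0.0033  0.0223] toolx 175.29 toolz [-0.    -0.003 -1.   ] f [-15.3   0.2  33.5] 0.455 15.95
```

Request:
arm_command([
  [0,0,0,0,0,0.003,0.03],
  [0,0,0,0,0,0.003,0.03],
  [0,0,0,0.001,-0.0001,0.003,0.03],
  [0,0,0,0.002,-0.0002,0.003,0.03],
  [0,0,0,0.002,-0.0002,0.003,0.03],
  [0,0,0,0.002,-0.0002,0.003,0.03],
  [0,0,0,0.002,-0.0002,0.003,0.03],
  [0,0,0,0.002,-0.0002,0.003,0.03],
])

```text
clock: 16.75
position: [0.4935, -0.0039, 0.0228]
ee_rot: [-0.0, 0.042, 0.999, -0.001]
ft_force: [-8.6, -0.2, 14.7]
gripper_width: 0.451
gripper_force: 30.0
```

```bash
python3 st.py
```

```text
[ 0.4935 -0.0039  0.0228] toolx 175.25 toolz [-0.001 -0.001 -1.   ] f [-7.4 -0.5 14.8] 0.453 16.85
```

Request:
arm_command([
  [0,0,0,0,0,0.001,0.03],
  [0,0,0,0.001,-0.0001,0.001,0.03],
  [0,0,0,0.002,-0.0002,0.001,0.03],
  [0,0,0,0.003,-0.0002,0.001,0.03],
  [0,0,0,0.004,-0.0003,0.001,0.03],
  [0,0,0,0.005,-0.0004,0.001,0.03],
  [0,0,0,0.005,-0.0004,0.001,0.03],
  [0,0,0,0.005,-0.0004,0.001,0.03],
])

```text
clock: 17.65
position: [0.4944, -0.004, 0.0227]
ee_rot: [-0.004, 0.041, 0.999, -0.001]
ft_force: [-16.8, 2.3, 21.9]
gripper_width: 0.451
gripper_force: 30.0
```

```bash
python3 st.py
```

```text
[ 0.4944 -0.004   0.0227] toolx 175.27 toolz [-0.008 -0.002 -1.   ] f [-17.    1.   20.4] 0.451 17.75
```

Request:
arm_command([
  [0,0,0,-0.004,0.0003,0.0,0.06],
  [0,0,0,-0.004,0.0003,0.0,0.06],
  [0,0,0,-0.004,0.0003,0.0,0.06],
  [0,0,0,-0.004,0.0003,0.0,0.06],
  [0,0,0,-0.004,0.0003,0.02,0.06],
  [0,0,0,-0.004,0.0003,0.06,0.06],
  [0,0,0,-0.004,0.0003,0.11,0.06],
  [0,0,0,-0.004,0.0003,0.16,0.06],
])

```text
clock: 18.55
position: [0.4947, -0.004, 0.1841]
ee_rot: [-0.0, 0.041, 0.999, 0.0]
ft_force: [1.1, -1.3, 0.1]
gripper_width: 0.681
gripper_force: 0.0
```

Request:
arm_command([
  [0,0,78.5,-0.047,0.326,0.02,0.07],
  [0,0,78.5,-0.047,0.326,0.02,0.07],
  [0,0,78.5,-0.047,0.326,0.02,0.07],
  [0,0,78.5,-0.047,0.326,0.02,0.07],
  [0,0,78.5,-0.047,0.326,0.02,0.07],
  [0,0,78.5,-0.047,0.326,0.02,0.07],
  [0,0,78.5,-0.047,0.326,0.02,0.07],
  [0,0,78.5,-0.047,0.326,0.02,0.07],
])

```text
clock: 19.35
position: [0.446, 0.3276, 0.2037]
ee_rot: [0.001, -0.535, 0.845, 0.002]
ft_force: [0.2, -0.6, 0.3]
gripper_width: 0.795
gripper_force: 0.0
```

Request:
arm_command([
  [0,0,8,0,0,0,0.07],
  [0,0,8,0,0,0,0.07],
  [0,0,8,0,0,0,0.07],
  [0,0,8,0,0,0,0.07],
  [0,0,8,0,0,0,0.07],
  [0,0,8,0,0,0,0.07],
  [0,0,8,0,0,0,0.07],
  [0,0,8,0,0,0,0.07],
])

```text
clock: 20.15
position: [0.4479, 0.3219, 0.2027]
ee_rot: [0.0, -0.588, 0.809, -0.0]
ft_force: [-0.8, -0.3, 0.0]
gripper_width: 0.796
gripper_force: 0.0
```

```bash
python3 st.py; python3 - <<'E'
from h import *
capfit("pics/w6.png")
s=r.snapshot("top"); a=s['img'];cv2.imwrite("pics/top2.png",a)
cv2.imwrite("pics/m2.png",cv2.resize(a[170:250,270:370],(700,560),interpolation=3))
E
```

```text
[0.4479 0.3219 0.2026] toolx -108.02 toolz [ 0.  0. -1.] f [ 0.2 -0.9  0.6] 0.796 20.25
seg 0.95 [ 79. 128. 193.] [0.321 0.238] 5240
seg 0.69 [ 55.  84. 126.] [0.318 0.399] 4345
seg 0.68 [173. 171. 161.] [0.447 0.321] 4061
seg 0.61 [ 48.  75. 116.] [0.182 0.315] 6677
seg 0.57 [237. 237. 232.] [0.719 0.267] 1502
cap [0.4477 0.3243] yaw 72.8 err 324.0 4061 | move [-0.0002  0.0024] turn 0.9 tcp [0.4479 0.3219 0.2026] clock 20.25
```

View pics/m2.png

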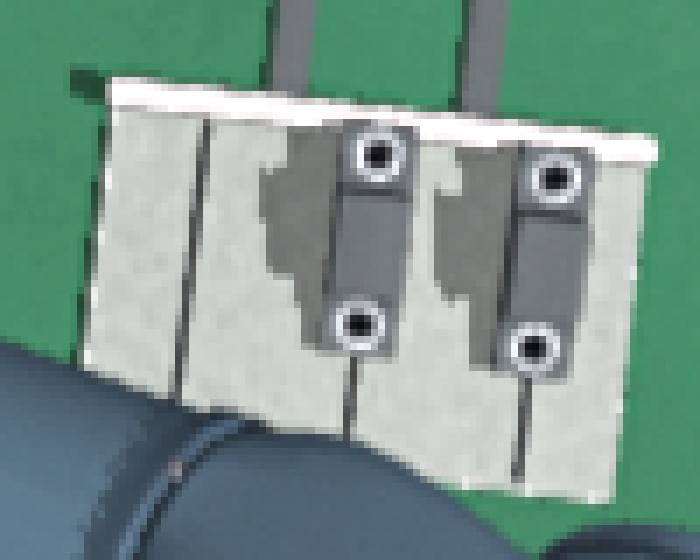

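Request:
arm_command([
  [0,0,0.8,0,0.0022,-0.05,0.07],
  [0,0,0.8,0,0.0022,-0.1,0.07],
  [0,0,0.8,0,0.0022,-0.15,0.07],
  [0,0,0.8,0,0.0022,-0.18,0.07],
  [0,0,0.8,0,0.0022,-0.193,0.07],
  [0,0,0.8,0,0.0022,-0.193,0.07],
  [0,0,0.8,0,0.0022,-0.193,0.03],
  [0,0,0.8,0,0.0022,-0.193,0.03],
])

```text
clock: 21.2
position: [0.4489, 0.3251, 0.0114]
ee_rot: [0.002, -0.593, 0.805, 0.0]
ft_force: [-0.9, 0.6, -0.3]
gripper_width: 0.641
gripper_force: 0.0
```

Request:
arm_command([
  [0,0,0,0,0,0,0.03],
  [0,0,0,0,0,0,0.03],
  [0,0,0,0,0,0,0.03],
  [0,0,0,0,0,0.02,0.03],
  [0,0,0,0,0,0.07,0.03],
  [0,0,0,0,0,0.12,0.03],
  [0,0,0,0.01,-0.04,0.15,0.03],
  [0,0,0,0.02,-0.08,0.18,0.03],
])

```text
clock: 22.0
position: [0.4669, 0.2453, 0.1897]
ee_rot: [0.0, -0.595, 0.804, -0.0]
ft_force: [1.6, -0.8, -5.8]
gripper_width: 0.451
gripper_force: 30.0
```

Request:
arm_command([
  [0,0,0,0.02,-0.06,0.09,0.03],
  [0,0,0,0.02,-0.06,0.09,0.03],
  [0,0,0,0.02,-0.06,0.09,0.03],
  [0,0,0,0.02,-0.06,0.09,0.03],
  [0,0,0,0.02,-0.06,0.09,0.03],
  [0,0,0,0.02,-0.06,0.09,0.03],
  [0,0,0,0.02,-0.06,0.09,0.03],
  [0,0,0,0.02,-0.06,0.09,0.03],
])

```text
clock: 22.8
position: [0.4867, 0.1863, 0.2776]
ee_rot: [-0.001, -0.594, 0.804, 0.0]
ft_force: [0.2, -0.1, -5.5]
gripper_width: 0.453
gripper_force: 30.0
```

```bash
python3 st.py; python3 - <<'E'
from h import *
st=r.state(); s=r.snapshot("wrist"); cv2.imwrite("pics/w7.png",s['img']); c=cam(s,st); np.savez("w7.npz",K=c[0],M=c[1],o=c[2])
for d in r.find_in("cap_top","wrist"): print(d['p'],(c[1]@np.array(d['location'])+c[2]).round(4))
E
```

```text
[0.4871 0.1861 0.278 ] toolx -107.15 toolz [-0.001  0.    -1.   ] f [-0.4  0.3 -4.9] 0.452 22.9
```

View pics/w7.png

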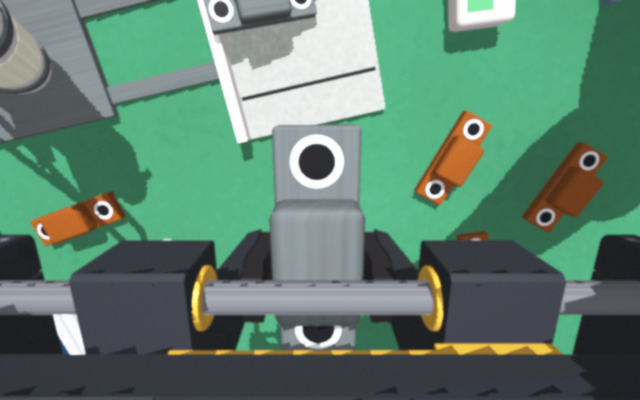

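The left line runs from (244,99) to (375,69), and the middle cap's holes are at (221,10) and (301,3). I compute the middle cap's offset from its line relative to this.

```bash
python3 - <<'E'
from h import *
z=np.load("w7.npz"); c=(z['K'],z['M'],z['o']); a=cv2.imread("pics/w7.png"); g=cv2.cvtColor(a,6).astype(float)
pts=[]
for u in range(252,370,4):
    v0=int(99-(u-244)*30/131); col=g[v0-7:v0+8,u]; w=np.clip(np.median(col)-15-col,0,None); pts.append(ray(c,(u,(w*np.arange(v0-7,v0+8)).sum()/w.sum()),.008)[:2])
pts=np.array(pts);k,b=np.polyfit(pts[:,0],pts[:,1],1);print('left line yaw',np.degrees(np.arctan(k)).round(2),'y@.48',(k*.48+b).round(4))
n=np.array([-k,1])/np.hypot(k,1)
H=[]
for (u,v) in((221,10),(301,3)):
    w=g[max(0,v-6):v+7,u-6:u+7]<70; yy,xx=np.nonzero(w); q=(xx.mean()+u-6,yy.mean()+max(0,v-6)); P=ray(c,q,.022)[:2]; H.append(P); print(q,P.round(4),'dist to left line',((P-[0,b])@n).round(4),len(xx))
# top view
s=r.snapshot("top"); c=cam(s); t=s['img']; g=cv2.cvtColor(t,6).astype(float); cv2.imwrite("pics/top3.png",t)
for y,p0,p1 in((.0,(344,465),(379,137)),(-.09,(517,481),(550,160)),(.09,(171,440),(207,120))):
    A=np.array(p0)/7+[270,170]-.43;B=np.array(p1)/7+[270,170]-.43; L=[]; g0=cv2.cvtColor(cv2.imread("pics/top0.png"),6).astype(float)
    for v in range(int(B[1])+2,int(A[1])-1):
        u=A[0]+(B[0]-A[0])*(v-A[1])/(B[1]-A[1]); lo=int(round(u))-4; row=g0[v,lo:lo+9]; w=np.clip(np.median(row)-12-row,0,None); L.append(ray(c,(lo+(w*np.arange(9)).sum()/w.sum(),v),.008)[:2])
    L=np.array(L);k,b=np.polyfit(L[:,0],L[:,1],1);n=np.array([-k,1])/np.hypot(k,1); print('line',y,'yaw',np.degrees(np.arctan(k)).round(2),'y@.48',(k*.48+b).round(4))
    for h in {0.0:((379,154),(357,325)),-.09:((556,179),(533,347))}.get(y,()):
        q=np.array(h)/7+[270,170]-.43; lo=np.round(q).astype(int); w=np.clip(110-g[lo[1]-2:lo[1]+3,lo[0]-2:lo[0]+3],0,None); yy,xx=np.mgrid[-2:3,-2:3]; q=(lo[0]+(w*xx).sum()/w.sum(),lo[1]+(w*yy).sum()/w.sum()); P=ray(c,q,.022)[:2]; print('  hole',np.round(q,1),P.round(4),'off line',((P-[0,b])@n).round(4))
E
```

```text
left line yaw -4.74 y@.48 0.0885
(np.float64(nan), np.float64(nan)) [nan nan] dist to left line nan 0
(np.float64(300.5882352941176), np.float64(0.7058823529411765)) [0.4509 0.0042] dist to left line -0.0864 17
line 0.0 yaw -4.87 y@.48 -0.0038
  hole [323.6 191.8] [ 0.5365 -0.0088] off line -0.0003
  hole [320.9 215.9] [ 0.4493 -0.0014] off line -0.0003
line -0.09 yaw -4.89 y@.48 -0.0942
  hole [348.9 195. ] [ 0.5273 -0.1002] off line -0.002
  hole [345.8 219.2] [ 0.4401 -0.091 ] off line -0.0002
line 0.09 yaw -4.83 y@.48 0.0865<stdin>:10: RuntimeWarning: Mean of empty slice.
  ret = ret.dtype.type(ret / rcount)
```

Request:
arm_command([
  [0,0,-77.6,0.01,-0.0997,0,0.03],
  [0,0,-77.6,0.01,-0.0997,-0.03,0.03],
  [0,0,-77.6,0.01,-0.0997,-0.06,0.03],
  [0,0,-77.6,0.01,-0.0997,-0.1,0.03],
  [0,0,-77.6,0.01,-0.0997,-0.14,0.03],
  [0,0,-77.6,0.01,-0.0997,-0.18,0.03],
  [0,0,-77.6,0.01,-0.0997,-0.2,0.03],
  [0,0,-77.6,0.01,-0.0997,-0.2,0.03],
])

```text
clock: 23.85
position: [0.4955, 0.0855, 0.0756]
ee_rot: [-0.003, -0.032, 0.999, -0.0]
ft_force: [0.5, -0.7, -5.0]
gripper_width: 0.452
gripper_force: 30.0
```

Request:
arm_command([
  [0,0,-9.0,0,0,0,0.03],
  [0,0,-9.0,0,0,0,0.03],
  [0,0,-9.0,0,0,0,0.03],
  [0,0,-9.0,0,0,-0.01,0.03],
  [0,0,-9.0,0,0,-0.02,0.03],
  [0,0,-9.0,0,0,-0.03,0.03],
  [0,0,-9.0,0,0,-0.03,0.03],
  [0,0,-9.0,0,0,-0.03,0.03],
])

```text
clock: 24.65
position: [0.4971, 0.086, 0.048]
ee_rot: [-0.0, 0.043, 0.999, 0.0]
ft_force: [0.8, 1.3, -4.9]
gripper_width: 0.448
gripper_force: 30.0
```

```bash
python3 st.py;python3 st.py
```

```text
[0.4976 0.0861 0.0486] toolx 175.05 toolz [ 0.  0. -1.] f [-0.5  0.4 -4.8] 0.454 24.75
[0.4978 0.0861 0.0488] toolx 175.04 toolz [ 0.001  0.    -1.   ] f [ 0.8 -0.4 -4.8] 0.45 24.85
```

Request:
arm_command([
  [0,0,0.2,0,0.0003,-0.018,0.03],
  [0,0,0.2,0,0.0003,-0.024,0.03],
  [0,0,0.2,0,0.0003,-0.0265,0.03],
  [0,0,0.2,0,0.0003,-0.0265,0.03],
  [0,0,0.2,0.002,0.0001,-0.0265,0.03],
  [0,0,0.2,0.004,0,-0.0265,0.03],
  [0,0,0.2,0.005,-0.0001,-0.0265,0.03],
  [0,0,0.2,0.005,-0.0001,-0.0265,0.03],
])

```text
clock: 25.65
position: [0.501, 0.0867, 0.0248]
ee_rot: [-0.001, 0.041, 0.999, -0.001]
ft_force: [-16.4, -2.9, 38.1]
gripper_width: 0.448
gripper_force: 30.0
```

```bash
python3 st.py
```

```text
[0.501  0.0867 0.0248] toolx 175.3 toolz [-0.001 -0.002 -1.   ] f [-15.9  -2.5  36.8] 0.451 25.75
```

Request:
arm_command([
  [0,0,0,-0.001,0,0.0026,0.03],
  [0,0,0,0,0,0.0026,0.03],
  [0,0,0,0.001,-0.0001,0.0026,0.03],
  [0,0,0,0.002,-0.0002,0.0026,0.03],
  [0,0,0,0.003,-0.0003,0.0026,0.03],
  [0,0,0,0.004,-0.0003,0.0026,0.03],
  [0,0,0,0.004,-0.0003,0.0026,0.03],
  [0,0,0,0.004,-0.0003,0.0026,0.03],
])

```text
clock: 26.55
position: [0.5027, 0.086, 0.0251]
ee_rot: [-0.003, 0.041, 0.999, -0.001]
ft_force: [-16.0, -0.9, 22.9]
gripper_width: 0.45
gripper_force: 30.0
```

```bash
python3 st.py
```

```text
[0.5027 0.086  0.0251] toolx 175.29 toolz [-0.006 -0.002 -1.   ] f [-15.8  -0.8  23.2] 0.449 26.65
```

Request:
arm_command([
  [0,0,0,-0.0035,0.0003,0,0.06],
  [0,0,0,-0.0035,0.0003,0,0.06],
  [0,0,0,-0.0035,0.0003,0,0.06],
  [0,0,0,-0.0035,0.0003,0,0.06],
  [0,0,0,-0.0035,0.0003,0.02,0.06],
  [0,0,0,-0.0035,0.0003,0.06,0.06],
  [0,0,0,-0.0035,0.0003,0.1,0.06],
  [0,0,0,-0.0035,0.0003,0.13,0.06],
])

```text
clock: 27.45
position: [0.5037, 0.0861, 0.1567]
ee_rot: [0.001, 0.042, 0.999, 0.0]
ft_force: [0.7, -0.0, 0.0]
gripper_width: 0.681
gripper_force: 0.0
```

Request:
arm_command([
  [0,0,0,-0.03,-0.04,0,0],
  [0,0,0,-0.06,-0.08,0,0],
  [0,0,0,-0.09,-0.12,0,0],
  [0,0,0,-0.105,-0.1745,0,0],
  [0,0,0,-0.105,-0.1745,0,0],
  [0,0,0,-0.105,-0.1745,-0.04,0],
  [0,0,0,-0.105,-0.1745,-0.07,0],
  [0,0,0,-0.105,-0.1745,-0.07,0],
])

```text
clock: 28.25
position: [0.3963, -0.0879, 0.0823]
ee_rot: [-0.002, 0.041, 0.999, 0.001]
ft_force: [-0.6, -0.4, 0.2]
gripper_width: 0.008
gripper_force: 0.0
```

```bash
python3 st.py; python3 - <<'E'
from h import *
r.snapshot("top");st=r.state();print(st['position'])
s=r.snapshot("top"); a=s['img'];cv2.imwrite("pics/top4.png",a);b=r.snapshot("scene")['img'];cv2.imwrite("pics/scene4.png",b)
A=cv2.resize(a[175:240,275:365],(540,390),interpolation=3);B=cv2.resize(b[180:270,260:360],(260,234),interpolation=3)
o=np.zeros((390,800,3),np.uint8);o[:,:540]=A;o[:234,540:]=B;cv2.imwrite("pics/m3.png",o)
E
```

```text
[ 0.3984 -0.0879  0.0849] toolx 175.3 toolz [-0.     0.001 -1.   ] f [-0.7  0.   1.3] 0.003 28.35
[ 0.3989798  -0.0880944   0.08548163]
```

View pics/m3.png

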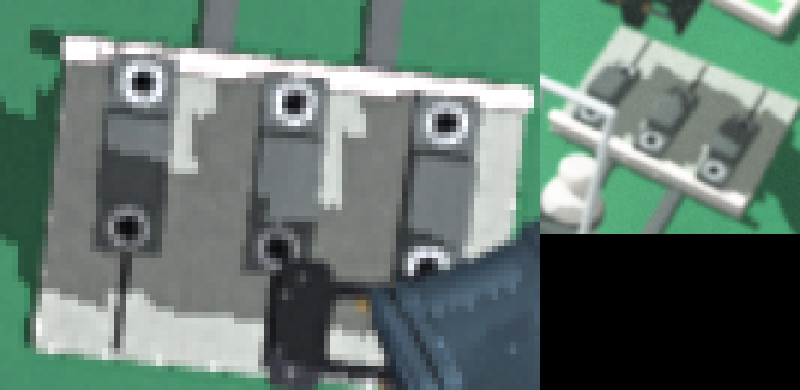

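All three caps lie right way up on their lines. The right one may be about a millimetre short of the fence, so I nudge its near end with the fingers closed.

Request:
arm_command([
  [0,0,0,0,0,-0.04,0],
  [0,0,0,0,0,-0.065,0],
  [0,0,0,0,0,-0.0705,0],
  [0,0,0,0.01,-0.0008,-0.0705,0],
  [0,0,0,0.014,-0.0012,-0.0705,0],
  [0,0,0,0.017,-0.0014,-0.0705,0],
  [0,0,0,0.02,-0.0017,-0.0705,0],
  [0,0,0,0.02,-0.0017,-0.0705,0],
])

```text
clock: 29.3
position: [0.4175, -0.0906, 0.0146]
ee_rot: [-0.0, 0.042, 0.999, -0.0]
ft_force: [-3.5, 0.1, 2.4]
gripper_width: 0.008
gripper_force: 1.8
```

```bash
python3 st.py
```

```text
[ 0.4176 -0.0906  0.0144] toolx 175.21 toolz [-0. -0. -1.] f [-3.6 -0.1  2.5] 0.009 29.4
```

Request:
arm_command([
  [0,0,0,0.001,-0.0001,0,0],
  [0,0,0,0.002,-0.0002,0,0],
  [0,0,0,0.003,-0.0002,0,0],
  [0,0,0,0.003,-0.0002,0,0],
  [0,0,0,0.003,-0.0002,0,0],
  [0,0,0,0.003,-0.0002,0,0],
  [0,0,0,0.003,-0.0002,0,0],
  [0,0,0,0.003,-0.0002,0,0],
])

```text
clock: 30.2
position: [0.4202, -0.0907, 0.0141]
ee_rot: [-0.001, 0.042, 0.999, -0.0]
ft_force: [-5.1, -0.2, 3.8]
gripper_width: 0.007
gripper_force: 2.6
```

```bash
python3 st.py
```

```text
[ 0.4202 -0.0907  0.0141] toolx 175.23 toolz [-0.001 -0.    -1.   ] f [-4.2 -0.2  4.1] 0.007 30.3
```

Request:
arm_command([
  [0,0,0,0.001,-0.0001,0,0],
  [0,0,0,0.002,-0.0002,0,0],
  [0,0,0,0.003,-0.0003,0,0],
  [0,0,0,0.004,-0.0004,0,0],
  [0,0,0,0.004,-0.0004,0,0],
  [0,0,0,0.004,-0.0004,0,0],
  [0,0,0,0.004,-0.0004,0,0],
  [0,0,0,0.004,-0.0004,0,0],
])

```text
clock: 31.1
position: [0.4244, -0.091, 0.014]
ee_rot: [-0.0, 0.042, 0.999, -0.0]
ft_force: [-5.0, 0.7, 3.2]
gripper_width: 0.003
gripper_force: 2.5
```

```bash
python3 st.py
```

```text
[ 0.4244 -0.091   0.014 ] toolx 175.23 toolz [-0.001 -0.    -1.   ] f [-4.9 -0.5  2.5] 0.004 31.2
```

```bash
python3 - <<'E'
from h import *
s=r.snapshot("top"); c=cam(s); a=s['img'];cv2.imwrite("pics/top5.png",a); 
for nm in("pics/top2.png","pics/top4.png","pics/top5.png"):
    g=cv2.cvtColor(cv2.imread(nm),6).astype(float)
    for q in((298.3,188.2),(323.6,191.8),(348.9,195),(296,212.7),(320.9,215.9),(345.8,219.2)):
        lo=np.round(q).astype(int); w=np.clip(110-g[lo[1]-2:lo[1]+3,lo[0]-2:lo[0]+3],0,None); yy,xx=np.mgrid[-2:3,-2:3]; q2=(lo[0]+(w*xx).sum()/w.sum(),lo[1]+(w*yy).sum()/w.sum()); P=ray(c,q2,.022)[:2]
        a_=-np.radians(4.82); d=P-[.4797,-.0038]; print(nm[5:9],'station xy mm',np.round([1000*(d[0]*np.cos(a_)+d[1]*np.sin(a_)),1000*(-d[0]*np.sin(a_)+d[1]*np.cos(a_))],1))
A=np.vstack([cv2.resize(cv2.imread(n)[180:225,275:370],(570,270),interpolation=3) for n in("pics/top2.png","pics/top5.png")])
cv2.imwrite("pics/m4.png",A)
E
```

```text
top2 station xy mm [58. 89.]
top2 station xy mm [57.1 -0.2]
top2 station xy mm [ 55.5 -92.1]
top2 station xy mm [-30.4  89.8]
top2 station xy mm [-30.5  -0.2]
top2 station xy mm [-32.2 -90.2]
top4 station xy mm [59.8 91.9]
top4 station xy mm [57.  -0.2]
top4 station xy mm [ 55.6 -92.1]
top4 station xy mm [-28.5  90.5]
top4 station xy mm [-31.3  -0.9]
top4 station xy mm [-34.4 -90.4]
top5 station xy mm [59.7 92.2]
top5 station xy mm [57.  -0.2]
top5 station xy mm [ 58.6 -91.7]
top5 station xy mm [-28.3  90.5]
top5 station xy mm [-30.6  -1.6]
top5 station xy mm [-31.6 -90.3]
```

View pics/m4.png

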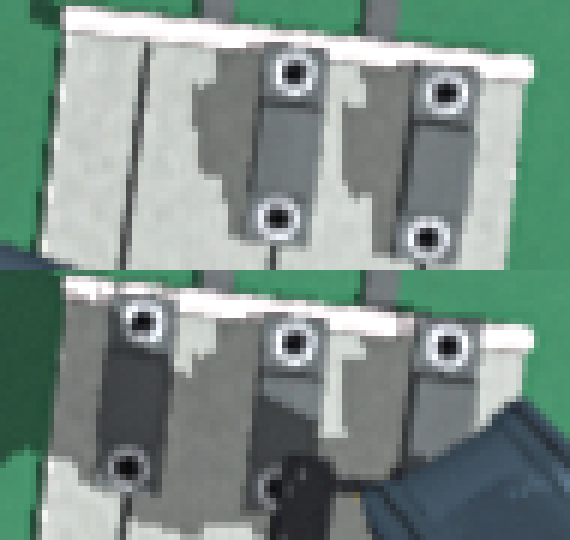

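Request:
arm_command([
  [0,0,0,0.001,-0.0001,0,0],
  [0,0,0,0.002,-0.0002,0,0],
  [0,0,0,0.003,-0.0003,0,0],
  [0,0,0,0.0035,-0.0003,0,0],
  [0,0,0,0.0035,-0.0003,0,0],
  [0,0,0,0.0035,-0.0003,0,0],
  [0,0,0,0.0035,-0.0003,0,0],
  [0,0,0,0.0035,-0.0003,0,0],
])

```text
clock: 32.05
position: [0.428, -0.0913, 0.014]
ee_rot: [-0.0, 0.042, 0.999, -0.0]
ft_force: [-6.0, 0.3, 2.6]
gripper_width: 0.005
gripper_force: 2.6
```

```bash
python3 st.py
```

```text
[ 0.428  -0.0913  0.014 ] toolx 175.24 toolz [-0.001 -0.    -1.   ] f [-4.5  0.2  3.8] 0.005 32.15
```

Request:
arm_command([
  [0,0,0,0.001,-0.0001,0,0],
  [0,0,0,0.002,-0.0002,0,0],
  [0,0,0,0.003,-0.0003,0,0],
  [0,0,0,0.004,-0.0003,0,0],
  [0,0,0,0.004,-0.0003,0,0],
  [0,0,0,0.004,-0.0003,0,0],
  [0,0,0,0.004,-0.0003,0,0],
  [0,0,0,0.004,-0.0003,0,0],
])

```text
clock: 32.95
position: [0.4322, -0.0916, 0.014]
ee_rot: [-0.0, 0.042, 0.999, -0.0]
ft_force: [-6.3, -0.3, 2.6]
gripper_width: 0.007
gripper_force: 2.5
```

```bash
python3 st.py; python3 - <<'E'
from h import *
s=r.snapshot("top"); c=cam(s); g=cv2.cvtColor(s['img'],6).astype(float)
q=(348.9,194); lo=np.round(q).astype(int); w=np.clip(110-g[lo[1]-2:lo[1]+3,lo[0]-2:lo[0]+3],0,None); yy,xx=np.mgrid[-2:3,-2:3]; q2=(lo[0]+(w*xx).sum()/w.sum(),lo[1]+(w*yy).sum()/w.sum()); P=ray(c,q2,.022)[:2]
a_=-np.radians(4.82); d=P-[.4797,-.0038]; print('station xy mm',np.round([1000*(d[0]*np.cos(a_)+d[1]*np.sin(a_)),1000*(-d[0]*np.sin(a_)+d[1]*np.cos(a_))],1))
E
```

```text
[ 0.4323 -0.0916  0.014 ] toolx 175.23 toolz [-0. -0. -1.] f [-5.2  0.6  1.8] 0.005 33.05
station xy mm [ 53.6 -93.1]
```

I have already viewed 11 pictures, one over the limit of 10, so from here I work from numbers only.

```bash
python3 - <<'E'
from h import *
s=r.snapshot("top"); c=cam(s); cv2.imwrite("pics/top6.png",s['img'])
for nm in("top5","top6"):
    g=cv2.cvtColor(cv2.imread(f"pics/{nm}.png"),6)
    print(nm); print(g[184:204,343:356])
s=r.snapshot("scene"); c=cam(s)
gs=cv2.cvtColor(s['img'],6)
for d in r.trace("bearing_cap_a","scene"):
    m=np.array(d['pixels'],bool); v,u=np.nonzero(m); P=ray(c,(u.mean(),v.mean()),.026); a_=-np.radians(4.82); e=P[:2]-[.4797,-.0038]
    print(round(d['p'],2),len(u),np.round([1000*(e[0]*np.cos(a_)+e[1]*np.sin(a_)),1000*(-e[0]*np.sin(a_)+e[1]*np.cos(a_))],1))
E
```

```text
top5
[[120 122 121 121 122 121 120 121 119 121 121 120 119]
 [104 121 121 122 122 122 121 122 121 119 122 121 119]
 [ 74  99 103 104 121 120 122 122 121 119 120 119 119]
 [146  90  89  82 105 104 103 101  97  99 100 101 104]
 [209 117 128 106 101 106 116 113  90  82  89  88  99]
 [184  96 128 131 174 208 199 197 182 131 126 126 163]
 [163  87 122 168 245 239 196 199 219 187 124 131 213]
 [123  79 133 203 251 111  48  70 170 252 149 134 228]
 [111  94 140 210 203  49  13  24 121 255 170 137 219]
 [103 110 141 211 214  60  23  36 120 232 155 127 169]
 [ 98 121 137 202 249 149 100 123 204 216 130 132 187]
 [ 90 125 123 140 196 204 186 199 239 164 121 136 193]
 [ 82 108 104 109 126 151 182 181 142 120 122 155 219]
 [ 64  60  80  87  89  73  95 107 100 102 111 157 220]
 [ 59  69 106 102  94  84  78  76  75  72  81 137 213]
 [ 55  88 126 123 119 117 113 112 112 108 106 135 214]
 [ 56  93 127 125 124 122 122 123 124 122 122 149 221]
 [ 58  99 124 123 123 122 123 122 122 120 124 153 220]
 [ 61 104 123 124 123 121 120 121 121 119 125 160 221]
 [ 65 113 122 124 123 121 121 121 120 119 125 158 
[... 574 characters left out ...]
 100 113 136 156 173 140 124 119 133 190]
 [ 77  58  71  72  84  91  91  96  96  98 106 135 194]
 [ 74  63 103 105  98  91  82  76  77  73  85 138 221]
 [ 66  78 123 123 120 116 115 113 113 108 106 132 209]
 [ 61  81 125 125 123 121 122 124 122 121 120 135 185]
 [ 54  88 126 123 123 122 121 121 120 120 121 141 197]
 [ 58  93 125 122 122 121 118 120 120 119 122 149 222]
 [ 61 101 123 124 123 121 120 120 120 119 123 154 226]
 [ 62 109 122 122 122 120 120 120 120 118 127 162 223]
 [ 67 115 123 121 121 120 119 121 121 121 126 147 190]]
0.91 361 [-168.5  227. ]
0.86 342 [ 26.9 -93.1]
0.82 340 [14.7 -1.4]
0.77 435 [17.7 90.6]
0.61 676 [337.7 197.2]
0.59 378 [-311.   296.2]
0.58 431 [-185.2  395. ]
```

```bash
python3 - <<'E'
from h import *
np.set_printoptions(linewidth=200)
print(cv2.cvtColor(cv2.imread("pics/top0.png"),6)[184:198,343:356])
print(cv2.cvtColor(cv2.imread("pics/top2.png"),6)[184:198,343:356])
sc=r.snapshot("scene"); cs=cam(sc); tp=r.snapshot("top"); ct=cam(tp); cv2.imwrite("pics/scene6.png",sc['img']);
S={'4':cv2.imread("pics/scene4.png"),'6':sc['img']}; Tt={'4':cv2.imread("pics/top4.png"),'6':tp['img']}
def hole(g,q,h=3,th=95):
    for _ in range(3):
        lo=np.round(q).astype(int); w=np.clip(th-g[lo[1]-h:lo[1]+h+1,lo[0]-h:lo[0]+h+1].astype(float),0,None); yy,xx=np.mgrid[-h:h+1,-h:h+1]
        q=np.array([lo[0]+(w*xx).sum()/w.sum(),lo[1]+(w*yy).sum()/w.sum()])
    return q
def d(c,q): v=c[1]@np.linalg.inv(c[0])@np.array([*q,1.]); return v/np.linalg.norm(v)
for k in('4','6'):
    gs=cv2.cvtColor(S[k],6); gt=cv2.cvtColor(Tt[k],6)
    for nm,qs,qt in(('R',(279.2,223),(348.9,195 if k=='4' else 190.2)),('M',(303.1,233.8),(323.6,191.8)),('L',(326.5,245.4),(298.3,188.2))):
        a=hole(gs,np.array(qs),2,100); b=hole(gt,np.array(qt),2,100); A=d(cs,a);B=d(ct,b)
        t=np.linalg.lstsq(np.c_[A,-B],ct[2]-cs[2],rcond=None)[0]; P=cs[2]+A*t[0];Q=ct[2]+B*t[1]
        print(k,nm,a.round(1),b.round(1),((P+Q)/2).round(4),'gap',np.linalg.norm(P-Q).round(4))
gs=cv2.cvtColor(S['6'],6); print(gs[214:236,268:292])
E
```

```text
[[115 116 115 115 116 115 117 116 114 116 116 116 115]
 [111 113 113 114 118 116 117 118 116 114 117 115 115]
 [103  96  95  97 108 112 112 111 111 109 111 113 112]
 [215 169 155 142 122 118 103  99 104 103  95  96  98]
 [255 252 250 243 221 214 203 203 222 215 170 155 138]
 [255 254 255 255 255 255 255 255 255 255 252 248 242]
 [247 250 253 253 254 255 255 255 255 255 255 255 255]
 [190 208 232 234 240 254 254 248 246 247 250 253 253]
 [199 190 192 188 182 140 159 178 179 183 209 231 237]
 [206 206 207 205 191  67 143 205 202 187 189 192 187]
 [206 208 211 212 197  73 166 208 206 203 205 205 204]
 [206 206 212 214 187  73 169 207 205 203 207 207 207]
 [206 206 212 213 163  76 186 208 204 204 208 211 211]
 [205 205 212 211 144  86 210 211 205 204 205 205 207]]
[[119 118 119 117 119 118 120 118 117 117 119 117 117]
 [113 114 115 116 119 118 119 117 118 116 117 118 117]
 [105  98  98 100 111 114 114 113 113 113 113 115 116]
 [220 173 160 145 128 120 105 100 106 105  98  96  99]
 [255 255 252 246 223 216 209 209 225 220 172 158 142]
 [255 251 255 255 255 255 255 255 255 255 254 251 245]
 [167 126 175 219 217 222 249 250 252 252 250 253 255]
 [114  73 116 127 123 131 144 124 117 112 131 194 255]
 [107  90 118 127 161 189 187 186 174 118 112 136 222]
 [101 106 129 169 190 182 150 192 216 165 119 124 167]
 [102 117 147 217 137  54  37  71 162 232 131 130 183]
 [ 95 124 154 236 109  22  16  31 137 255 138 129 191]
 [ 85 127 150 225 127  39  37  75 176 228 131 146 216]
 [ 76 125 134 185 177 142 153 191 216 181 125 157 214]]<stdin>:10: RuntimeWarning: invalid value encountered in scalar divide
<stdin>:9: RuntimeWarning: invalid value encountered in cast
<stdin>:9: RuntimeWarning: overflow encountered in scalar subtract
Traceback (most recent call last):
ValueError: operands could not be broadcast together with shapes (0,0) (5,5)
```

```bash
cat > tri.py <<'E'
from h import *
def d(c,q): v=c[1]@np.linalg.inv(c[0])@np.array([*q,1.]); return v/np.linalg.norm(v)
def holes(img,box,th=60,n=3):
    "sub-pixel dark spots enclosed by bright ring"
    g=cv2.cvtColor(img,6).astype(np.float32); x0,y0,x1,y1=box; G=cv2.resize(g[y0:y1,x0:x1],None,fx=6,fy=6,interpolation=cv2.INTER_CUBIC)
    # ring response: mean at radius ~2.6px minus centre
    def k(rad): 
        K=np.zeros((61,61),np.float32); cv2.circle(K,(30,30),rad,1,-1); return K/K.sum()
    ring=np.zeros((61,61),np.float32); cv2.circle(ring,(30,30),17,1,5); ring/=ring.sum()
    Rr=cv2.filter2D(G,-1,ring)-cv2.filter2D(G,-1,k(6)); out=[]
    for _ in range(n):
        _,mx,_,p=cv2.minMaxLoc(Rr); out.append((p[0]/6+x0-.42,p[1]/6+y0-.42,round(float(mx)))); cv2.circle(Rr,p,24,-999,-1)
    return out
a_=-np.radians(4.82)
def stn(P): e=np.array(P[:2])-[.4797,-.0038]; return np.round([1000*(e[0]*np.cos(a_)+e[1]*np.sin(a_)),1000*(-e[0]*np.sin(a_)+e[1]*np.cos(a_)),1000*P[2]],1)
def tri(cs,a,ct,b):
    A=d(cs,a[:2]);B=d(ct,b[:2]); t=np.linalg.lstsq(np.c_[A,-B],ct[2]-cs[2],rcond=None)[0]; P=cs[2]+A*t[0];Q=ct[2]+B*t[1]; return (P+Q)/2,np.linalg.norm(P-Q)
def run(si,ti,cs,ct):
    hs=holes(si,(262,195,345,262),n=6); ht=holes(ti,(285,182,362,228),n=6)
    for b in ht:
        for a in hs:
            P,g=tri(cs,a,ct,b)
            if g<.006 and -.01<P[2]<.08: print('top',np.round(b,1),'scene',np.round(a,1),'station xyz mm',stn(P),'gap',round(g*1000,1))
if __name__=="__main__":
    sc=r.snapshot("scene");tp=r.snapshot("top");cs=cam(sc);ct=cam(tp)
    print('before nudge');run(cv2.imread("pics/scene4.png"),cv2.imread("pics/top4.png"),cs,ct)
    print('now');run(sc['img'],tp['img'],cs,ct)
    # known flat reference: brown cap at (.824,.161)
    ha=holes(sc['img'],(295,315,335,370),n=2); hb=holes(tp['img'],(268,92,292,135),n=2)
    for b in hb:
        for a in ha: P,g=tri(cs,a,ct,b); print('ref',P.round(4),round(g*1000,1))
E
python3 tri.py
```

```text
before nudge
top [298.2 188.2 207. ] scene [326.2 245.1  93. ] station xyz mm [57.3 90.8 45.4] gap 0.0
top [323.6 191.7 195. ] scene [302.2 233.4  88. ] station xyz mm [54.9  0.5 44.8] gap 0.4
top [348.9 195.1 190. ] scene [278.9 222.4  78. ] station xyz mm [ 53.3 -90.2  43.7] gap 0.0
now
top [349.4 190.2 208. ] scene [276.6 225.6  73. ] station xyz mm [ 69.9 -89.4  48.4] gap 0.8
top [323.6 191.7 196. ] scene [302.2 233.4  86. ] station xyz mm [54.9  0.5 44.8] gap 0.4
top [298.4 188.2 170. ] scene [326.4 244.9  78. ] station xyz mm [57.1 90.7 46.1] gap 1.1
top [327.7 188.7  98. ] scene [297.1 235.9  75. ] station xyz mm [ 67.7 -12.9  37.3] gap 1.3
ref [0.8701 0.1639 0.0144] 0.4
ref [0.8208 0.1621 0.1488] 24.7
ref [ 0.8332  0.1623 -0.1537] 30.6
ref [0.7814 0.1605 0.0139] 0.5
```

Triangulation settles it: a flat brown cap used as reference gives a hole rim at 14 mm, while all three far holes are at about 45 mm instead of 22 mm. The caps' far ends are resting on top of the fence. For each cap I'll grip it, pull it back off the fence, let it drop flat, and push its near end forward until the force rises. The right one goes first.

Request:
arm_command([
  [0,0,0,-0.003,0,0.045,0.07],
  [0,0,0,0,0,0.085,0.07],
  [0,0,0,0.04,-0.002,0.085,0.07],
  [0,0,0,0.067,-0.004,0.085,0.07],
  [0,0,0,0.067,-0.004,0.085,0.07],
  [0,0,0,0.067,-0.004,0.085,0.07],
  [0,0,0,0.067,-0.004,0.05,0.07],
  [0,0,0,0.067,-0.004,0.02,0.07],
])

```text
clock: 34.25
position: [0.4992, -0.0957, 0.0334]
ee_rot: [0.001, 0.042, 0.999, -0.0]
ft_force: [-0.6, -0.3, 0.0]
gripper_width: 0.707
gripper_force: 0.0
```

Request:
arm_command([
  [0,0,0,0,0,-0.01,0.03],
  [0,0,0,0,0,-0.01,0.03],
  [0,0,0,0,0,-0.01,0.03],
  [0,0,0,0,0,-0.01,0.03],
  [0,0,0,-0.008,0.0007,-0.008,0.03],
  [0,0,0,-0.016,0.0013,-0.008,0.03],
  [0,0,0,-0.025,0.0021,-0.008,0.03],
  [0,0,0,-0.025,0.0021,-0.008,0.03],
])

```text
clock: 35.05
position: [0.472, -0.0936, 0.0258]
ee_rot: [-0.001, 0.041, 0.999, -0.0]
ft_force: [0.7, 0.7, -4.4]
gripper_width: 0.447
gripper_force: 30.0
```

Request:
arm_command([
  [0,0,0,0,0,-0.002,0.07],
  [0,0,0,0,0,-0.002,0.07],
  [0,0,0,0,0,-0.002,0.07],
  [0,0,0,0,0,0.01,0.07],
  [0,0,0,0,0,0.045,0.07],
  [0,0,0,0,0,0.06,0],
  [0,0,0,-0.04,0.0033,0.06,0],
  [0,0,0,-0.074,0.0062,0.06,0],
])

```text
clock: 35.85
position: [0.4002, -0.0873, 0.0869]
ee_rot: [0.001, 0.042, 0.999, -0.0]
ft_force: [0.1, 0.3, -0.8]
gripper_width: 0.545
gripper_force: 0.0
```

```bash
python3 tri.py | sed -n '/now/,$p'; python3 st.py
```

```text
now
top [298.2 188.2 207. ] scene [326.2 245.1  92. ] station xyz mm [57.3 90.8 45.4] gap 0.0
top [348.4 197.1 203. ] scene [280.4 224.1 108. ] station xyz mm [ 47.5 -90.4  24. ] gap 1.3
top [323.6 191.7 195. ] scene [302.2 233.4  86. ] station xyz mm [54.9  0.5 44.8] gap 0.4
top [345.6 221.1 130. ] scene [292.4 205.9  73. ] station xyz mm [-38.7 -90.7  21.1] gap 1.1
ref [0.8701 0.1639 0.0144] 0.4
ref [0.8208 0.1621 0.1488] 24.7
ref [ 0.8332  0.1623 -0.1537] 30.6
ref [0.7814 0.1605 0.0139] 0.5
[ 0.4007 -0.0875  0.0866] toolx 175.23 toolz [ 0.001 -0.001 -1.   ] f [0.1 0.7 0.1] 0.364 36.05
```

Request:
arm_command([
  [0,0,0,0,-0.0005,-0.03,0],
  [0,0,0,0,-0.0005,-0.06,0],
  [0,0,0,0,-0.0005,-0.072,0],
  [0,0,0,0.006,-0.001,-0.072,0],
  [0,0,0,0.01,-0.0013,-0.072,0],
  [0,0,0,0.014,-0.0016,-0.072,0],
  [0,0,0,0.017,-0.002,-0.072,0],
  [0,0,0,0.017,-0.002,-0.072,0],
])

```text
clock: 36.85
position: [0.4101, -0.0886, 0.0136]
ee_rot: [-0.007, 0.041, 0.999, -0.001]
ft_force: [-20.4, 5.5, 12.1]
gripper_width: 0.005
gripper_force: 10.0
```

```bash
python3 tri.py | sed -n '/now/,$p' | grep -v ref; python3 st.py
```

```text
now
top [298.2 188.2 208. ] scene [326.2 245.1  92. ] station xyz mm [57.3 90.8 45.4] gap 0.0
top [348.4 195.9 205. ] scene [279.6 225.2 113. ] station xyz mm [ 52.  -90.5  22.7] gap 0.2
top [323.6 191.7 196. ] scene [302.2 233.4  85. ] station xyz mm [54.9  0.5 44.8] gap 0.4
top [327.7 188.7  98. ] scene [296.9 235.7  82. ] station xyz mm [ 67.8 -13.1  38.2] gap 0.7
[ 0.4101 -0.0886  0.0136] toolx 175.25 toolz [-0.013 -0.001 -1.   ] f [-19.1   5.1  11.2] 0.002 37.05
```

Request:
arm_command([
  [0,0,0,-0.014,0.001,0,0],
  [0,0,0,-0.014,0.001,0.045,0.07],
  [0,0,0,-0.01,0.001,0.085,0.07],
  [0,0,0,0.03,0.04,0.085,0.07],
  [0,0,0,0.06,0.07,0.085,0.07],
  [0,0,0,0.0775,0.0855,0.085,0.07],
  [0,0,0,0.0775,0.0855,0.085,0.07],
  [0,0,0,0.0775,0.0855,0.045,0.07],
])

```text
clock: 37.85
position: [0.5001, -0.0034, 0.0629]
ee_rot: [0.005, 0.042, 0.999, 0.0]
ft_force: [-0.2, -0.2, -0.3]
gripper_width: 0.617
gripper_force: 0.0
```

Request:
arm_command([
  [0,0,0,0,0,-0.025,0.07],
  [0,0,0,0,0,-0.035,0.03],
  [0,0,0,0,0,-0.035,0.03],
  [0,0,0,0,0,-0.035,0.03],
  [0,0,0,0,0,-0.035,0.03],
  [0,0,0,-0.006,0.0005,-0.033,0.03],
  [0,0,0,-0.014,0.0012,-0.033,0.03],
  [0,0,0,-0.014,0.0012,-0.033,0.03],
])

```text
clock: 38.65
position: [0.4788, -0.0027, 0.0259]
ee_rot: [-0.001, 0.041, 0.999, -0.0]
ft_force: [-0.1, 0.3, -4.7]
gripper_width: 0.448
gripper_force: 30.0
```

```bash
python3 st.py
```

```text
[ 0.4804 -0.0027  0.026 ] toolx 175.25 toolz [-0. -0. -1.] f [-0.   0.2 -4.7] 0.453 38.75
```

Request:
arm_command([
  [0,0,0,0,0,-0.002,0.07],
  [0,0,0,0,0,-0.002,0.07],
  [0,0,0,0,0,-0.002,0.07],
  [0,0,0,0,0,0.01,0.07],
  [0,0,0,0,0,0.045,0.07],
  [0,0,0,0,0,0.06,0],
  [0,0,0,-0.04,0.0033,0.06,0],
  [0,0,0,-0.08,0.0067,0.06,0],
])

```text
clock: 39.55
position: [0.4014, 0.0043, 0.087]
ee_rot: [0.002, 0.042, 0.999, 0.0]
ft_force: [-0.9, 0.9, 0.8]
gripper_width: 0.543
gripper_force: 0.0
```

```bash
python3 tri.py | sed -n '/now/,$p' | grep -v ref; python3 st.py
```

```text
now
top [298.2 188.2 208. ] scene [326.4 245.1  90. ] station xyz mm [57.2 91.1 45.5] gap 0.6
top [348.4 195.9 200. ] scene [279.6 225.2 112. ] station xyz mm [ 52.  -90.5  22.7] gap 0.2
top [322.9 195.4 198. ] scene [304.1 234.1  96. ] station xyz mm [43.7  0.8 22.6] gap 0.0
top [345.9 220.2 195. ] scene [292.1 206.4  77. ] station xyz mm [-35.9 -91.   21.6] gap 0.0
[0.4009 0.0039 0.0865] toolx 175.26 toolz [ 0.001 -0.001 -1.   ] f [0.6 0.7 0.4] 0.365 39.75
```

Request:
arm_command([
  [0,0,0,0,0,-0.035,0],
  [0,0,0,0,0,-0.065,0],
  [0,0,0,0,0,-0.072,0],
  [0,0,0,0.008,-0.0007,-0.072,0],
  [0,0,0,0.012,-0.001,-0.072,0],
  [0,0,0,0.016,-0.0013,-0.072,0],
  [0,0,0,0.02,-0.0017,-0.072,0],
  [0,0,0,0.021,-0.0018,-0.072,0],
])

```text
clock: 40.55
position: [0.4177, 0.0026, 0.0142]
ee_rot: [-0.003, 0.041, 0.999, -0.001]
ft_force: [-15.5, 3.5, 12.7]
gripper_width: 0.006
gripper_force: 7.9
```

```bash
python3 tri.py | sed -n '/now/,$p' | grep -v ref; python3 st.py
```

```text
now
top [323.4 193.1 210. ] scene [302.7 236.1 113. ] station xyz mm [52.2  0.1 21.9] gap 0.4
top [298.2 188.2 208. ] scene [326.2 245.1  93. ] station xyz mm [57.3 90.8 45.4] gap 0.0
top [348.4 195.9 202. ] scene [279.6 225.2 113. ] station xyz mm [ 52.  -90.5  22.7] gap 0.2
[0.4176 0.0026 0.0142] toolx 175.28 toolz [-0.007 -0.001 -1.   ] f [-12.6   3.2   8.4] 0.005 40.75
```

Request:
arm_command([
  [0,0,0,-0.014,0.001,0,0],
  [0,0,0,-0.014,0.001,0.045,0.07],
  [0,0,0,-0.01,0.001,0.085,0.07],
  [0,0,0,0.03,0.04,0.085,0.07],
  [0,0,0,0.06,0.07,0.085,0.07],
  [0,0,0,0.081,0.0838,0.085,0.07],
  [0,0,0,0.081,0.0838,0.085,0.07],
  [0,0,0,0.081,0.0838,0.045,0.07],
])

```text
clock: 41.55
position: [0.5077, 0.0872, 0.0629]
ee_rot: [0.005, 0.042, 0.999, 0.001]
ft_force: [0.3, -0.1, 0.1]
gripper_width: 0.618
gripper_force: 0.0
```

Request:
arm_command([
  [0,0,0,0,0,-0.025,0.07],
  [0,0,0,0,0,-0.035,0.03],
  [0,0,0,0,0,-0.035,0.03],
  [0,0,0,0,0,-0.035,0.03],
  [0,0,0,0,0,-0.035,0.03],
  [0,0,0,-0.008,0.0007,-0.033,0.03],
  [0,0,0,-0.017,0.0014,-0.033,0.03],
  [0,0,0,-0.017,0.0014,-0.033,0.03],
])

```text
clock: 42.35
position: [0.4835, 0.0874, 0.0259]
ee_rot: [-0.001, 0.041, 0.999, -0.0]
ft_force: [0.6, -0.6, -5.2]
gripper_width: 0.447
gripper_force: 30.0
```

```bash
python3 st.py
```

```text
[0.4854 0.0874 0.026 ] toolx 175.27 toolz [-0. -0. -1.] f [-0.   0.3 -4.9] 0.451 42.45
```

Request:
arm_command([
  [0,0,0,0,0,-0.002,0.07],
  [0,0,0,0,0,-0.002,0.07],
  [0,0,0,0,0,-0.002,0.07],
  [0,0,0,0,0,0.01,0.07],
  [0,0,0,0,0,0.045,0.07],
  [0,0,0,0,0,0.06,0],
  [0,0,0,-0.04,0.0033,0.06,0],
  [0,0,0,-0.08,0.0067,0.06,0],
])

```text
clock: 43.25
position: [0.4063, 0.0945, 0.087]
ee_rot: [0.001, 0.042, 0.999, 0.001]
ft_force: [-0.5, -0.0, 0.4]
gripper_width: 0.549
gripper_force: 0.0
```

```bash
python3 tri.py | sed -n '/now/,$p' | grep -v ref; python3 st.py
```

```text
now
top [323.4 193.1 210. ] scene [302.7 236.1 113. ] station xyz mm [52.2  0.1 21.9] gap 0.4
top [320.7 217.4 205. ] scene [314.9 216.6  82. ] station xyz mm [-36.    0.1  20.4] gap 0.7
top [298.1 192.9 202. ] scene [328.1 244.9 103. ] station xyz mm [42.7 90.8 21.7] gap 0.3
top [348.4 195.9 202. ] scene [279.6 225.2 112. ] station xyz mm [ 52.  -90.5  22.7] gap 0.2
top [345.9 220.2 195. ] scene [292.1 206.4  76. ] station xyz mm [-35.9 -91.   21.6] gap 0.0
[0.406  0.0942 0.0866] toolx 175.29 toolz [ 0.001 -0.    -1.   ] f [1.  0.4 0.5] 0.366 43.45
```

Request:
arm_command([
  [0,0,0,0,-0.0004,-0.035,0],
  [0,0,0,0,-0.0004,-0.065,0],
  [0,0,0,0,-0.0004,-0.072,0],
  [0,0,0,0.008,-0.0009,-0.072,0],
  [0,0,0,0.013,-0.0013,-0.072,0],
  [0,0,0,0.017,-0.0016,-0.072,0],
  [0,0,0,0.02,-0.002,-0.072,0],
  [0,0,0,0.0225,-0.0022,-0.072,0],
])

```text
clock: 44.25
position: [0.4253, 0.0924, 0.0144]
ee_rot: [-0.002, 0.041, 0.999, -0.0]
ft_force: [-15.5, 3.1, 12.3]
gripper_width: 0.005
gripper_force: 8.4
```

```bash
python3 st.py; python3 - <<'E'
from tri import *
sc=r.snapshot("scene");cs=cam(sc);tp=r.snapshot("top");ct=cam(tp)
run(sc['img'],tp['img'],cs,ct)
for n,c,im in(("scene",cs,sc['img']),("top",ct,tp['img'])):
    for d_ in r.find_in("cap_top",n): print(n,round(d_['p'],2),(P:=c[1]@np.array(d_['location'])+c[2]).round(4),stn(P))
    for t in r.trace("cap_top",n):
        m=np.array(t['pixels'],bool); v,u=np.nonzero(m)
        if len(u): print('trace',n,round(t['p'],2),len(u),u.min(),u.max(),v.min(),v.max(),u.mean().round(1),v.mean().round(1))
g=cv2.cvtColor(tp['img'],6); np.set_printoptions(linewidth=220); print(g[124:154,316:350])
E
```

```text
[0.4252 0.0923 0.0143] toolx 175.29 toolz [-0.005 -0.001 -1.   ] f [-12.5   2.2   8.8] 0.009 44.35
top [323.4 193.1 209. ] scene [302.7 236.1 110. ] station xyz mm [52.2  0.1 21.9] gap 0.4
top [298.4 190.2 206. ] scene [326.7 247.2 125. ] station xyz mm [52.4 90.7 21.6] gap 0.3
top [348.4 195.9 201. ] scene [279.6 225.2 112. ] station xyz mm [ 52.  -90.5  22.7] gap 0.2
top [345.9 220.2 195. ] scene [292.1 206.4  77. ] station xyz mm [-35.9 -91.   21.6] gap 0.0
scene 0.71 [ 0.6863 -0.015   0.2187] [206.8   6.2 218.7]
scene 0.36 [ 0.4484 -0.2966  0.0457] [  -6.6 -294.4   45.7]
trace scene 0.46 155 267 280 240 253 273.7 246.2
top 0.53 [ 0.67   -0.0234  0.2188] [191.2  -3.5 218.8]
top 0.48 [ 0.4754 -0.0941  0.0224] [  3.3 -90.4  22.4]
[[ 69  72 113 ... 169 119 117]
 [ 69  76 122 ... 169 120 118]
 [ 67  82 133 ... 176 120 117]
 ...
 [123 121 118 ... 123 125 122]
 [124 121 119 ... 123 124 122]
 [123 121 120 ... 121 122 123]]
```

The row is right: far holes at x 52.2, 52.4 and 52.0 mm, y 90.7, 0.1 and -90.5 mm, heights about 22 mm (flat). Now I locate the spray cap precisely and plan the press.

```bash
cat > capt.py <<'E'
from tri import *
from scipy.optimize import minimize
sc=r.snapshot("scene");cs=cam(sc)
m=[np.array(t['pixels'],bool) for t in r.trace("spray_cap","scene")]
m=[x for x in m if 60<x.sum()<400]; print([x.sum() for x in m])
ex=np.array([np.cos(a_),np.sin(a_),0]);ey=np.array([-np.sin(a_),np.cos(a_),0]);ez=np.array([0,0,1.])
cz=-.5*ex+.866*ez; cx=.866*ex+.5*ez; th=np.linspace(0,2*np.pi,40)
def S(x,y,z=.218): return np.array([.4797,-.0038,0])+ex*x+ey*y+ez*z
def mask(c,P,sh):
    pts=[P+rr*(np.cos(t)*cx+np.sin(t)*ey)+h*cz for t in th for rr,h in((.018,0),(.021,-.003),(.021,-.02))]
    uv=np.array([proj(c,p) for p in pts]).astype(np.float32); I=np.zeros(sh,np.uint8); cv2.fillConvexPoly(I,np.round(cv2.convexHull(uv)*16).astype(np.int32),1,8,4); return I.astype(bool)
for M in m[:1]:
    v,u=np.nonzero(M); print(u.min(),u.max(),v.min(),v.max())
    b=min(((mask(cs,S(x,y),M.shape)^M).sum(),x,y) for x in np.arange(.185,.215,.001) for y in np.arange(-.008,.009,.002)); print('scene best',b)
tp=cv2.imread("pics/top4.png"); g=cv2.cvtColor(tp,6); c=cam(r.snapshot("top"))
hsv=cv2.cvtColor(tp,40)
br=((g>200)&(hsv[...,1]<40)); sub=np.zeros_like(br); sub[118:156,316:350]=br[118:156,316:350]
print('top best',min(((mask(c,S(x,y),g.shape)&~sub).sum()*2-(mask(c,S(x,y),g.shape)&sub).sum(),x,y) for x in np.arange(.18,.215,.001) for y in np.arange(-.008,.009,.002)))
for row in br[120:156,318:346]: print(''.join('#' if q else '.' for q in row))
print('toptip px',proj(c,S(.199,0)), 'crossbar px',proj(c,S(.199,0)+.108*cz+.05*cx))
E
python3 capt.py
```

```text
[np.int64(123)]
268 279 240 252
scene best (np.int64(87), np.float64(0.194), np.float64(0.0))
top best (np.int64(-181), np.float64(0.21000000000000002), np.float64(-0.006))
...#........................
...#........................
...#........................
............................
............................
............................
............................
..#..................##.....
..#...................#.....
..#..........#######..#.....
..........###########.......
........#############.......
##......##############......
######################......
#######################.....
########################....
....########################
.........###################
........####################
........###############.....
.......################.....
.......###############......
.......###############......
........#############.......
........############........
.........#########..........
..........#######...........
............##..............
............................
............................
............................
............................
............................
............................
............................
............................
toptip px [330.54085833 140.73669748] crossbar px [332.27778295 134.86120577]
```

Request:
arm_command([
  [0,0,0,-0.016,0.0013,0,0],
  [0,0,0,-0.016,0.0013,0.045,0],
  [0,0,0,0,-0.02,0.09,0],
  [0,0,0,0,-0.05,0.135,0],
  [0,0,0,0,-0.08,0.18,0],
  [-1.3,-15,0,0,-0.09,0.22,0],
  [-2.5,-29.9,0,0.01,-0.09,0.235,0],
  [-2.5,-29.9,0,0.01,-0.09,0.235,0],
])

```text
clock: 45.6
position: [0.4426, 0.0013, 0.2538]
ee_rot: [0.223, 0.041, 0.974, -0.01]
ft_force: [0.2, -0.3, -0.9]
gripper_width: 0.001
gripper_force: 0.0
```

```bash
python3 st.py
```

```text
[4.338e-01 2.000e-04 2.475e-01] toolx 175.36 toolz [ 0.418 -0.042 -0.908] f [-0.4 -1.2  0.3] 0.004 45.7
```

Request:
arm_command([
  [-0.35,-4.2,0,0.03,-0.004,0.01,0],
  [-0.35,-4.2,0,0.06,-0.008,0.01,0],
  [-0.35,-4.2,0,0.09,-0.011,0.01,0],
  [-0.35,-4.2,0,0.12,-0.014,0.01,0],
  [-0.35,-4.2,0,0.13,-0.014,0.01,0],
  [-0.35,-4.2,0,0.13,-0.014,0.01,0],
  [-0.35,-4.2,0,0.13,-0.014,0.01,0],
  [-0.35,-4.2,0,0.13,-0.014,0.01,0],
])

```text
clock: 46.5
position: [0.5674, -0.0121, 0.2589]
ee_rot: [0.251, 0.04, 0.967, -0.011]
ft_force: [-0.1, 0.2, -0.6]
gripper_width: 0.001
gripper_force: 0.0
```

```bash
python3 st.py;python3 st.py; python3 - <<'E'
from h import *
print(r.state()['q'].round(2))
E
```

```text
[ 0.5677 -0.0122  0.2591] toolx 175.27 toolz [ 0.485 -0.041 -0.874] f [-0.3  0.4 -0.1] 0.002 46.6
[ 0.5679 -0.0122  0.2592] toolx 175.24 toolz [ 0.485 -0.041 -0.874] f [-0.3 -1.3 -0.2] 0.001 46.7
[ 0.71  0.27 -0.92  2.12  0.78  0.47  0.71]
```

Request:
arm_command([
  [-0.07,-0.9,0,0.03,-0.002,0,0],
  [-0.07,-0.9,0,0.055,-0.004,0,0],
  [-0.07,-0.9,0,0.075,-0.006,-0.004,0],
  [-0.07,-0.9,0,0.089,-0.0066,-0.0114,0],
  [-0.07,-0.9,0,0.089,-0.0066,-0.0114,0],
  [-0.07,-0.9,0,0.089,-0.0066,-0.0114,0],
  [-0.07,-0.9,0,0.094,-0.007,-0.02,0],
  [-0.07,-0.9,0,0.099,-0.0074,-0.0287,0],
])

```text
clock: 47.5
position: [0.6674, -0.0197, 0.2303]
ee_rot: [0.259, 0.04, 0.965, -0.011]
ft_force: [-0.0, 0.4, 0.2]
gripper_width: 0.007
gripper_force: 0.0
```

```bash
python3 st.py; python3 st.py
```

```text
[ 0.6669 -0.0197  0.2288] toolx 175.22 toolz [ 0.497 -0.041 -0.867] f [-0.9  0.3 -0.2] 0.007 47.6
[ 0.6672 -0.0192  0.2299] toolx 175.24 toolz [ 0.498 -0.041 -0.866] f [-0.  -0.1  1.2] 0.001 47.7
```

Request:
arm_command([
  [0,0,0,0.002,-0.0002,-0.0035,0],
  [0,0,0,0.004,-0.0003,-0.0069,0],
  [0,0,0,0.006,-0.0005,-0.0104,0],
  [0,0,0,0.007,-0.0006,-0.0121,0],
  [0,0,0,0.008,-0.0007,-0.0139,0],
  [0,0,0,0.009,-0.0007,-0.0156,0],
  [0,0,0,0.009,-0.0007,-0.0156,0],
  [0,0,0,0.009,-0.0007,-0.0156,0],
])

```text
clock: 48.5
position: [0.6763, -0.0202, 0.2147]
ee_rot: [0.259, 0.04, 0.965, -0.011]
ft_force: [-4.3, 0.0, 3.2]
gripper_width: 0.007
gripper_force: 2.5
```

```bash
python3 st.py
```

```text
[ 0.6763 -0.0202  0.2147] toolx 175.22 toolz [ 0.498 -0.041 -0.866] f [-3.9 -0.5  3.1] 0.008 48.6
```

Request:
arm_command([
  [0,0,0,0.001,-0.0001,-0.0017,0],
  [0,0,0,0.002,-0.0002,-0.0035,0],
  [0,0,0,0.003,-0.0002,-0.0052,0],
  [0,0,0,0.0035,-0.0003,-0.0061,0],
  [0,0,0,0.0035,-0.0003,-0.0061,0],
  [0,0,0,0.0035,-0.0003,-0.0061,0],
  [0,0,0,0.0035,-0.0003,-0.0061,0],
  [0,0,0,0.0035,-0.0003,-0.0061,0],
])

```text
clock: 49.4
position: [0.679, -0.0204, 0.2102]
ee_rot: [0.259, 0.04, 0.965, -0.012]
ft_force: [-25.8, -1.5, 27.6]
gripper_width: 0.005
gripper_force: 18.1
```

```bash
python3 st.py
```

```text
[ 0.679  -0.0204  0.2102] toolx 175.28 toolz [ 0.499 -0.044 -0.866] f [-26.1  -1.5  26.5] 0.007 49.5
```

The axial force is about 36 N against a spring maximum of 8 N, so the cap is fully down. Now I retract along the axis.

Request:
arm_command([
  [0,0,0,-0.003,0.0002,0.0052,0],
  [0,0,0,-0.008,0.0007,0.0139,0],
  [0,0,0,-0.015,0.0012,0.026,0],
  [0,0,0,-0.023,0.0018,0.04,0],
  [0,0,0,-0.05,0.003,0.045,0],
  [0,0,0,-0.09,0.006,0.05,0],
  [0,0,0,-0.13,0.01,0.055,0],
  [0,0,0,-0.16,0.012,0.06,0],
])

```text
clock: 50.3
position: [0.5181, -0.0077, 0.2683]
ee_rot: [0.259, 0.04, 0.965, -0.011]
ft_force: [-0.9, -0.9, 0.3]
gripper_width: 0.007
gripper_force: 0.0
```

```bash
python3 st.py; python3 tri.py | sed -n '/now/,$p' | grep -v ref; python3 - <<'E'
from h import *
# compare bystander pixels before/after
for n in("top","scene"):
    a=cv2.imread(f"pics/{n}0.png"); b=r.snapshot(n)['img']; c=cam(r.snapshot(n))
    for t in("big_nut","spanner","flange","cap_top"):
        for d in r.find_in(t,n)[:2]: print(n,t,round(d['p'],2),(c[1]@np.array(d['location'])+c[2]).round(3))
E
```

```text
[ 0.5172 -0.0086  0.2685] toolx 175.34 toolz [ 0.498 -0.044 -0.866] f [ 0.4 -0.   1.1] 0.008 50.4
now
top [345.9 220.2 187. ] scene [292.1 206.4  75. ] station xyz mm [-35.9 -91.   21.6] gap 0.0
top [348.4 195.9 128. ] scene [279.6 225.2 112. ] station xyz mm [ 52.  -90.5  22.7] gap 0.2
top [297.4 187.1 123. ] scene [326.7 247.1 123. ] station xyz mm [61.4 94.6 41.7] gap 0.4
top big_nut 0.82 [ 0.437 -0.299  0.047]
top spanner 0.48 [0.734 0.321 0.007]
top flange 0.64 [ 0.738 -0.324  0.021]
scene big_nut 0.49 [ 0.742 -0.314  0.016]
scene spanner 0.56 [0.739 0.32  0.009]
scene flange 0.81 [ 0.742 -0.316  0.019]
scene flange 0.18 [ 0.724 -0.009  0.016]
scene cap_top 0.66 [ 0.686 -0.017  0.222]
scene cap_top 0.48 [ 0.721 -0.006  0.013]
```

Request:
arm_command([
  [0,0,0,-0.02,-0.04,0.03,0],
  [0,0,0,-0.03,-0.09,0.06,0],
  [0,0,0,-0.04,-0.14,0.06,0],
  [0,0,0,-0.05,-0.18,0.06,0],
  [0,0,0,-0.05,-0.22,0.06,0],
  [0,0,0,-0.05,-0.26,0.06,0],
  [0,0,0,-0.05,-0.28,0.06,0],
  [0,0,0,-0.05,-0.28,0.06,0],
])

```text
clock: 51.9
position: [0.47, -0.2826, 0.3282]
ee_rot: [0.259, 0.04, 0.965, -0.011]
ft_force: [0.3, 0.1, 0.7]
gripper_width: 0.004
gripper_force: 0.0
```

```bash
python3 tri.py | sed -n '/now/,$p' | grep -v ref; python3 st.py
```

```text
now
top [320.7 217.4 205. ] scene [314.9 216.6  84. ] station xyz mm [-36.    0.1  20.4] gap 0.7
top [345.9 220.2 195. ] scene [292.1 206.4  74. ] station xyz mm [-35.9 -91.   21.6] gap 0.0
top [295.6 214.7 169. ] scene [338.2 226.7  76. ] station xyz mm [-36.3  90.7  20.8] gap 0.0
top [348.6 195.9 167. ] scene [279.6 225.2 110. ] station xyz mm [ 52.  -90.9  22.4] gap 0.8
top [298.4 190.2 121. ] scene [326.7 247.2  72. ] station xyz mm [52.4 90.7 21.6] gap 0.3
[ 0.4704 -0.2812  0.3276] toolx 175.06 toolz [ 0.499 -0.041 -0.866] f [ 0.1  2.  -0.8] 0.002 52.1
```

The row is intact and flat, the robot is clear, and the bystanders haven't moved.

```bash
python3 -c "
from bench import r
print(r.job_done())"
```

```text
the job is handed in; nothing more can be done
None
```

The job is handed in at about 52 s: the three dark caps lie flat on the lines against the fence, the spray cap was then pressed to its stop (36 N) and released (no image check of its return), and the nut, spanner and flange did not move; I viewed 11 pictures, one over the limit of 10.

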